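# Fetch the check weight from the packed reagent tray

### The job

The brass check weight stands hemmed in by three bottles on the round grey tray, and the balance has to be checked. First clear all three bottles onto the blue mat, leaving the weight where it is; then set the weight upright in the middle of the balance's pan while the bottles wait on the mat; finally put each bottle back, upright, on the spot on the tray where it stood. Do not tip anything over.

Things in the scene. Friction and masses are not known exactly. Their poses are not given: they have to be found in the camera images.
- water_mid (a point): Centre (half-way up) of the tall bottle with the WHITE cap: upright cylinder 60 mm in diameter up to 114 mm above its foot, cap 36 mm in diameter, 129 mm tall in all, about 0.22 kg. Its z axis points up to the cap. The point is on its axis, 64.5 mm above its foot. It stands on the round grey tray at the start.
- buffer_mid (a point): Centre (half-way up) of the middle-sized bottle with the BLUE cap: upright cylinder 56 mm in diameter up to 92 mm above its foot, cap 33.6 mm in diameter, 103 mm tall in all, about 0.14 kg. Its z axis points up. The point is on its axis, 51.5 mm above its foot. It stands on the round grey tray at the start.
- stain_mid (a point): Centre (half-way up) of the small bottle with the BLACK cap: upright cylinder 46 mm in diameter up to 71 mm above its foot, cap 27.6 mm in diameter, 85 mm tall in all, about 0.09 kg. Its z axis points up. The point is on its axis, 42.5 mm above its foot. It stands on the round grey tray at the start (other bottles at the back of the desk are not part of the job).
- weight_mid (a point): Centre (half-way up) of the brass check weight: upright, 30 mm in diameter, 48 mm tall, straight-sided in its lower half, with a narrower knob on top, about 0.2 kg. Its z axis points up. The point is on its axis, 24 mm above its foot. It stands in the middle of the tray at the start.
- tray: Round grey tray, fixed to the desk, 186 mm in diameter; floor 6 mm above the desk, rim 16 mm high and 4 mm thick. Origin: under its centre, at desk height. The weight stands at its centre, the three bottles round it at 120 degrees from one another, their axes 49 mm from the centre; which bottle is where changes.
- mat: Flat blue mat with a white border line, fixed to the desk, 90 mm (its x) by 250 mm (its y), 3 mm thick: the side area, with room for three bottles in a row along its y, 80 mm apart. Origin: centre of its underside, at desk height. It may lie to the left or to the right.
- pan (a point): Centre of the upper face of the balance's round steel pan (92 mm in diameter, 48 mm above the desk). The balance is white, fixed to the desk, 155 x 130 mm, with a display on the side towards the robot; nothing on it is higher than the pan. It may stand to the left or to the right; z is up.

How it is judged (in metres and radians):
On the way, in this order (a step that is already met when the one before it is completed fails the run):
1. all three bottles stand upright on the blue mat, the weight still in its place on the tray (x of water_mid in the frame of mat between -0.045 and 0.045 m and y of water_mid in the frame of mat between -0.125 and 0.125 m and height (world z) of water_mid below 0.0735 m and angle between each of water_mid, buffer_mid, stain_mid's own z axis and vertical below 0.1 rad and x of buffer_mid in the frame of mat between -0.045 and 0.045 m and y of buffer_mid in the frame of mat between -0.125 and 0.125 m and height (world z) of buffer_mid below 0.0605 m and x of stain_mid in the frame of mat between -0.045 and 0.045 m and y of stain_mid in the frame of mat between -0.125 and 0.125 m and height (world z) of stain_mid below 0.0515 m and distance of weight_mid from where it was at the start of the episode below 0.02 m), for 0.2 s.
2. the weight stands upright on the middle of the balance pan, all three bottles on the mat (horizontal distance between weight_mid and pan below 0.02 m and z of weight_mid in the frame of pan below 0.028 m and angle between each of weight_mid, water_mid, buffer_mid, stain_mid's own z axis and vertical below 0.1 rad and x of water_mid in the frame of mat between -0.045 and 0.045 m and y of water_mid in the frame of mat between -0.125 and 0.125 m and height (world z) of water_mid below 0.0735 m and x of buffer_mid in the frame of mat between -0.045 and 0.045 m and y of buffer_mid in the frame of mat between -0.125 and 0.125 m and height (world z) of buffer_mid below 0.0605 m and x of stain_mid in the frame of mat between -0.045 and 0.045 m and y of stain_mid in the frame of mat between -0.125 and 0.125 m and height (world z) of stain_mid below 0.0515 m), for 0.2 s.
At the end, for the whole second after the job is handed in: The weight stands upright on the pan, its axis within 20 mm of the pan's centre; each bottle stands upright on the tray within 15 mm of where it stood at the start (horizontal distance between weight_mid and pan below 0.02 m and z of weight_mid in the frame of pan below 0.028 m and angle between each of weight_mid, water_mid, buffer_mid, stain_mid's own z axis and vertical below 0.1 rad and distance of each of water_mid, buffer_mid, stain_mid from where it was at the start of the episode below 0.015 m); the robot touches nothing.
It fails at once if the white-capped bottle is tipped over (angle between water_mid's own z axis and vertical above 0.7 rad).
It fails at once if the blue-capped bottle is tipped over (angle between buffer_mid's own z axis and vertical above 0.7 rad).
It fails at once if the black-capped bottle is tipped over (angle between stain_mid's own z axis and vertical above 0.7 rad).
It fails at once if the check weight is tipped over (angle between weight_mid's own z axis and vertical above 0.7 rad).
It also fails if it takes over 147 s, if anything falls off the work surface, if the arm or the gripper's body presses on something with over 40 N, if the wrist force passes 120 N, or if a joint passes its speed limit or range.

### The arm

A 6-joint arm with a two-finger parallel gripper is mounted at the origin on a cart in front of the work surface, level with it; the furniture and walls round the work are solid. World frame = base frame: x ahead of the robot, y to its left, z up, the work surface at z = 0. Lengths are in m, angles in degrees, forces in N, time in s.
With the tool pointing down it reaches from about 0.3 to 0.75 m from the base axis. Payload 8.5 kg.
Tool frame: the origin (TCP) lies on the centre line of the jaws, within the pads' length; the fingertips stand 19 mm ahead of it and the grasp point (between the pads) is the TCP (env.tcp_to_tips is the z of the fingertips in the tool frame, in m); z points along the fingers, y is the line along which they close (so a half turn about z gives the same grasp; the last joint's range is limited). The gripper opens to 85 mm and grips with 20 to 120 N. Pads are 22 mm wide; open, the fingers measure 114 mm over their backs; the gripper's body (76 mm by 85 mm) begins 54 mm behind the grasp point. The pads swing forward as they close: fully open they stand 13 mm farther back than shut.
Start: joints at [64.727, 21.807, 74.336, -0, 83.858, -12.336], TCP at [0.123, 0.536, 0.25] pointing down, gripper open.
Joint ranges: [-178.18, 178.18], [-50.72, 133.34], [12.68, 142.11], [-81.47, 261.47], [9.98, 163.14], [-165.26, 165.26]. Speed limits (degrees/s): [136.94, 136.94, 180, 180, 180, 180].

### API

Orientations are given as a 3x3 rotation matrix whose columns are the frame's x, y, z axes.
In Python, from rig import env gives the robot as it stands.
- The arm moves only by the tool servo_tool, never from a script. Its argument "steps" is a list of rows, each an object of numbers: "tx", "ty", "tz": the shift along the world's x, y, z in cm; "yaw": the turn about the world's z in degrees; "claw": the finger opening in cm, from 0 to 8.54. In form: [{"tx": .., "ty": .., "tz": .., "yaw": .., "claw": ..}, ...]. A call has 1 to 20 rows; each row shifts and turns the commanded pose from where the row before left it; what a row does not reach is not made up. A row lasts 1/10 s, in which the tool goes at most 50 mm and 8.59 degrees, less where a joint would pass 70% of its speed; a pose out of reach is approached as far as the arm can. A call with a gripper value outside its range is refused whole. The fingers move at their own pace and stop on an object; "newtons" is the grip in N (left out, the last holds). Time passes only in rows, so rows that do not move let the fingers close. It gives the time, the measured TCP pose, the force, the opening and the grip force at its end, in the units of the state.
- env.observe(): the state, without advancing time (a new reading comes with each control period).
- env.get_image(name): name is "side" or "top" or "wrist"; returns (picture, depth): 480x640x3 uint8, red, green, blue; 480x640 float32, m along the optical axis (not along the pixel's ray), 0 where there is no reading.
- env.camera_model(name): a dict with "fovy" (degrees; the focal length in pixels is half the picture's height over the tangent of half this angle, whatever the lens; pixels are square), "cx", "cy" (the principal point, pixels), "dist_coeffs" ([k1, k2, p1, p2, k3] as OpenCV has them; the pictures are not rectified), "T" (4x4, takes a point from camera to world coordinates). Camera axes: x right, y down, z forward; pixel columns grow to the right and rows downward; lengths in m; the calibration is good to about 2 mm. A picture is of the moment at which its call begins: read the wrist's pose just before it. camera_model takes no time and is no camera call; for the wrist camera it gives the pose at the moment of the call.
- env.close_job(): hands the job in; it is judged then, once.
The state is a dict: "time_s": time; "q": joint angles; "qvel": joint speeds; "joint_efforts": joint torques, N m; "position": TCP position; "tool_rot": TCP orientation; "ft_force": force on the tool from outside, world axes, zero at the start; "wrist_torque": the same for the moment, N m; "grip_width": finger opening in m; "gripper_force": force on a finger pad.
Only numpy, scipy, OpenCV 4.12 (cv2) and the standard library are available. Lean on these libraries where they do the work, as an engineer would, in place of code of your own. Each camera call takes 0.05 s, during which the arm holds its last target. There are 200 camera calls.

## Working session

There is one attempt and no reset: what is moved stays moved. The work goes in short steps, Python scripts to look and compute and a tool call to move; the robot and the scene stay as the last step left them, time stands still between calls to the robot, and variables do not carry over. Pictures are saved under pics/ and viewed, at most 14 in all, crops included, and the job is handed in when it is done.

Besides the shell and the picture viewer there is one more tool, called after "Call:" as a command line: name --argument value ..., lists and objects as JSON in quotes. servo_tool: Moves the arm, as the interface text tells. Its arguments: {"type":"object","properties":{"steps":{"type":"array"},"newtons":{"type":"number"}},"required":["steps"]}

```bash
mkdir -p pics
cat > h.py <<'E'
import numpy as np, cv2
from rig import env
def snap(n,f):
    M=env.camera_model(n); p,d=env.get_image(n); cv2.imwrite(f'pics/{f}.png',p[:,:,::-1]); np.savez(f'pics/{f}.npz',p=p,d=d,**{k:np.array(v) for k,v in M.items()}); return p,d,M
def K(M):
    f=240/np.tan(np.radians(float(M['fovy']))/2); return np.array([[f,0,float(M['cx'])],[0,f,float(M['cy'])],[0,0,1]])
def ray(M,uv):
    u=cv2.undistortPoints(np.array(uv,float).reshape(-1,1,2),K(M),np.array(M['dist_coeffs'],float)).reshape(-1,2)
    T=np.array(M['T']); d=np.c_[u,np.ones(len(u))]; return T[:3,3],d@T[:3,:3].T,d
def plane(M,uv,z):
    o,w,_=ray(M,uv); return o+w*((z-o[2])/w[:,2])[:,None]
def cloud(M,d):
    v,u=np.mgrid[0:480,0:640]; o,w,_=ray(M,np.c_[u.ravel(),v.ravel()]); P=o+w*d.reshape(-1,1); P[d.ravel()==0]=np.nan; return P.reshape(480,640,3)
E
python3 - <<'E'
from h import *
s=env.observe(); print(s['time_s'],s['position'],s['ft_force'],s['grip_width'])
for n in('top','side'):
    p,d,M=snap(n,n+'0'); print(n,M['fovy'],M['dist_coeffs'],np.round(M['T'],3).tolist(),d.min(),d.max())
E
```

```text
0.0 [0.12300929 0.53579829 0.24970929] [0.10600529 0.23198276 0.48552606] 0.08508987228666723
top 51.240485855318255 [0.00657719 0.         0.         0.         0.        ] [[-0.014, -0.989, 0.146, 0.383], [-1.0, 0.011, -0.016, 0.002], [0.014, -0.146, -0.989, 1.166], [0.0, 0.0, 0.0, 1.0]] 0.0 1.9971974
side 46.69139841688337 [0.0008038 0.        0.        0.        0.       ] [[-0.991, -0.05, 0.128, 0.409], [-0.136, 0.501, -0.855, 0.903], [-0.021, -0.864, -0.503, 0.611], [0.0, 0.0, 0.0, 1.0]] 0.0 3.5449965
```

View pics/top0.png

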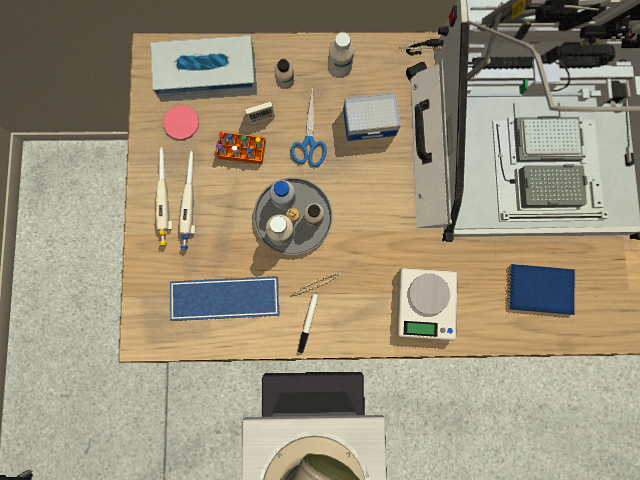

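View pics/side0.png

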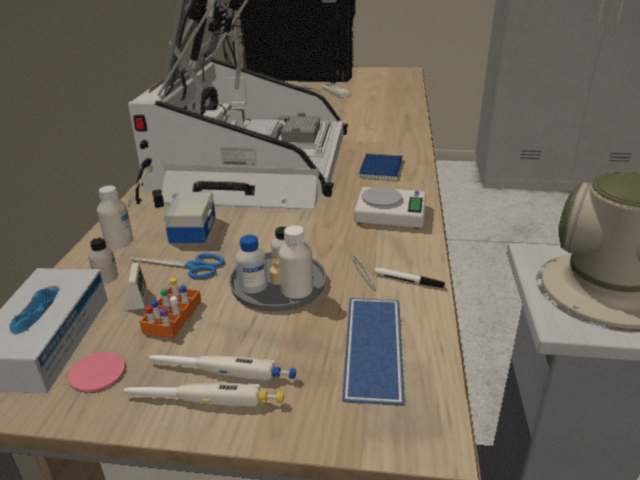

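The top view shows the tray at about (292,217), with the white cap at (277,224), blue at (281,187), black at (315,212) and the weight at (293,214). The mat is at (225,298) and the pan at (430,294). The side view agrees: blue is behind-left, white is nearest the robot and black is behind. The pen and tweezers lie to the right of the mat.

```bash
cat > meas.py <<'E'
from h import *
def cen(P,m):
    q=P[m]; q=q[np.isfinite(q[:,0])]; return q
def measure(f,box):
    M=np.load(f'pics/{f}.npz'); p=M['p']; P=cloud(M,M['d']); hsv=cv2.cvtColor(p,cv2.COLOR_RGB2HSV)
    return M,p,P,hsv
E
python3 - <<'E'
from meas import *
for f in('top0','side0'):
    M,p,P,hsv=measure(f,0); print('==',f)
    X,Y,Z=P[...,0],P[...,1],P[...,2]
    box=dict(top0=(250,335,175,260),side0=(225,335,220,310))[f]
    R=np.zeros((480,640),bool); R[box[2]:box[3],box[0]:box[1]]=1
    g=np.isfinite(Z)&(hsv[...,1]<60)
    print('desk z',np.nanmedian(Z[270:280,200:260]) if f=='top0' else '')
    for n,zt,r in(('water',.135,18),('buffer',.109,16.8),('stain',.091,13.8)):
        # cap tops
        col={'water':(hsv[...,1]<70)&(hsv[...,2]>140),'buffer':(hsv[...,0]>95)&(hsv[...,0]<130)&(hsv[...,1]>110),'stain':hsv[...,2]<75}[n]
        m=R&col&(abs(Z-zt)<.006)
        mm=m.astype(np.uint8); k,l,st,ce=cv2.connectedComponentsWithStats(mm)
        if k<2: print(n,'none');continue
        i=1+np.argmax(st[1:,4]); m=l==i; q=P[m]
        c,rr=cv2.minEnclosingCircle(np.argwhere(m)[:,::-1].astype(np.float32))
        print(n,m.sum(),'px',ce[i].round(1),'depth mean',q.mean(0).round(4),'ext',np.ptp(q,axis=0).round(3),'plane',plane(M,[ce[i]],zt)[0].round(4))
M,p,P,hsv=measure('top0',0)
blue=((hsv[...,0]>95)&(hsv[...,0]<125)&(hsv[...,1]>70)).astype(np.uint8); blue[:270]=0; blue[:,300:]=0
c=max(cv2.findContours(blue,0,2)[0],key=cv2.contourArea); r=cv2.minAreaRect(c); b=cv2.boxPoints(r)
print('mat',r,plane(M,b,.003).round(4).tolist(),plane(M,[r[0]],.003).round(4))
# tray outer rim / pan: ellipses
Z=P[...,2]
for n,zz,win in(('pan',.048,(400,460,268,320)),):
    s=np.zeros((480,640),np.uint8); x0,x1,y0,y1=win
    v=hsv[y0:y1,x0:x1]; print('pan hsv',p[294,430],p[275,405],p[294,452])
    m=(p[y0:y1,x0:x1].mean(2)<195).astype(np.uint8); s[y0:y1,x0:x1]=m
    c=max(cv2.findContours(s,0,2)[0],key=cv2.contourArea); e=cv2.fitEllipse(c); print(n,e,plane(M,[e[0]],zz).round(4),'depth',P[int(e[0][1]),int(e[0][0])].round(4))
E
python3 -c "
import cv2
a=cv2.imread('pics/top0.png')[165:270,240:345]; b=cv2.imread('pics/top0.png')[250:355,375:480]
cv2.imwrite('pics/c0.png',cv2.resize(cv2.hconcat([a,b]),None,fx=3.8,fy=3.8,interpolation=2))"
```

```text
== top0
desk z 0.0005855887955558137
water 210 px [277.7 223.7] depth mean [0.5679 0.0699 0.1349] ext [0.032 0.033 0.009] plane [0.5679 0.0699 0.135 ]
buffer 176 px [281.  187.9] depth mean [0.6513 0.0644 0.1092] ext [0.032 0.03  0.01 ] plane [0.6514 0.0644 0.109 ]
stain 108 px [313.5 210.3] depth mean [ 0.6048 -0.0057  0.0911] ext [0.024 0.024 0.012] plane [ 0.6048 -0.0057  0.091 ]
== side0
desk z 
water 171 px [293.5 230.1] depth mean [0.5658 0.0721 0.1338] ext [0.033 0.037 0.005] plane [0.5654 0.0742 0.135 ]
buffer 141 px [248.4 240. ] depth mean [0.6493 0.0699 0.1076] ext [0.029 0.032 0.008] plane [0.6486 0.0723 0.109 ]
stain 51 px [279.9 230.5] depth mean [ 6.06e-01 -5.00e-04  8.97e-02] ext [0.016 0.024 0.007] plane [0.6055 0.0018 0.091 ]
mat ((223.501220703125, 298.0249328613281), (38.95134353637695, 108.96388244628906), 87.1375961303711) [[0.4593, 0.3316, 0.003], [0.4687, 0.0806, 0.003], [0.3794, 0.0762, 0.003], [0.3705, 0.3245, 0.003]] [[0.4192 0.2035 0.003 ]]
pan hsv [181 171 160] [234 223 200] [234 225 200]
pan ((428.13592529296875, 294.68084716796875), (41.68535614013672, 43.08415222167969), 22.567989349365234) [[ 0.4193 -0.259   0.048 ]] depth [ 0.4207 -0.258   0.0513]
```

View pics/c0.png

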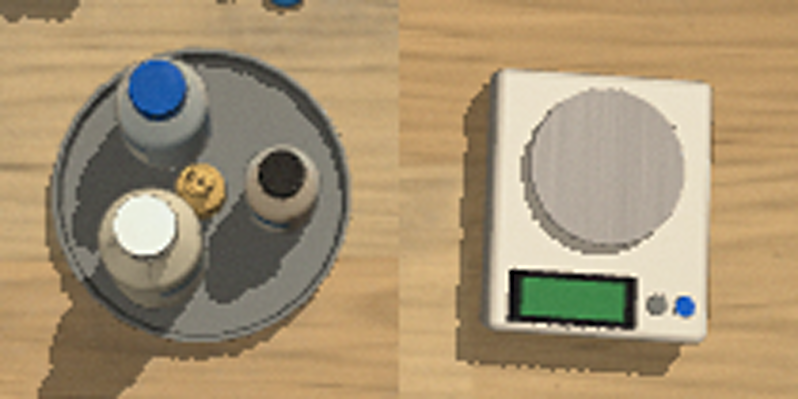

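Run:
```python
from h import *
s=env.observe(); R=np.array(s['tool_rot']); print(R.round(3).tolist(), 'y axis deg',np.degrees(np.arctan2(R[1,1],R[0,1])), s['q'])
```

```text
[[-0.975, 0.224, -0.001], [0.224, 0.975, -0.001], [0.0, -0.001, -1.0]] y axis deg 77.0650918438066 [ 6.47277422e+01  2.18371033e+01  7.43787251e+01  3.21288120e-03
  8.38580517e+01 -1.23376836e+01]
```

Call:
servo_tool --steps '[{"tx": 2, "ty": -2, "yaw": -1.4}, {"tx": 3, "ty": -3, "yaw": -1.4}, {"tx": 3, "ty": -3, "yaw": -1.4}, {"tx": 3, "ty": -3, "yaw": -1.4}, {"tx": 3, "ty": -3, "yaw": -1.4}, {"tx": 3, "ty": -3, "yaw": -1.4}, {"tx": 3, "ty": -3, "yaw": -1.4}, {"tx": 3, "ty": -3, "yaw": -1.4}, {"tx": 3, "ty": -3, "yaw": -1.4}, {"tx": 3, "ty": -3, "yaw": -1.4}, {"tx": 3, "ty": -3, "yaw": -1.4}, {"tx": 3, "ty": -3, "yaw": -1.4}, {"tx": 3, "ty": -3.5, "yaw": -1.4}, {"tx": 3, "ty": -3.5, "yaw": -1.4}, {"tx": 2.4, "ty": -3.5, "yaw": -1.4}, {"tx": 1, "ty": -1}, {}, {}]'

```text
invalid input at $.steps[0]: expected keys tx, ty, tz, yaw, claw
```

Run:
```python
from meas import *
s=env.observe(); print(s['position'],s['ft_force'])
p,d,M=snap('wrist','w1'); print(np.round(M['T'],3).tolist(),M['fovy'])
M,p,P,hsv=measure('w1',0); Z=P[...,2]
for n,zt,col in(('water',.135,(hsv[...,1]<70)&(hsv[...,2]>140)),('buffer',.109,(hsv[...,0]>95)&(hsv[...,0]<130)&(hsv[...,1]>110)),('stain',.091,hsv[...,2]<75)):
    m=(col&(abs(Z-zt)<.004)).astype(np.uint8); k,l,st,ce=cv2.connectedComponentsWithStats(m)
    if k<2: print(n,'none'); continue
    i=1+np.argmax(st[1:,4]); print(n,st[i],ce[i].round(1),P[l==i].mean(0).round(4),plane(M,[ce[i]],zt)[0].round(4),np.ptp(P[l==i],axis=0).round(3))
```

```text
[0.12301672 0.53582868 0.24978368] [-0.12355956 -0.56482125  0.59018484]
[[0.224, 0.925, 0.306, 0.045], [0.974, -0.213, -0.072, 0.555], [-0.001, 0.314, -0.949, 0.373], [0.0, 0.0, 0.0, 1.0]] 63.2905730914907
water none
buffer none
stain none
```

View pics/w1.png

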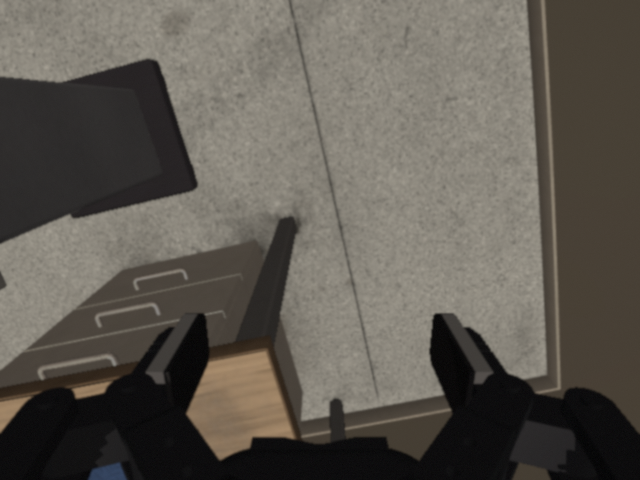

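The call was refused because every row needs all five keys, so the arm hasn't moved. The wrist picture only shows the floor beside the desk corner.

Call:
servo_tool --steps '[{"tx": 2, "ty": -2, "tz": 0, "yaw": -1.4, "claw": 8.5}, {"tx": 3, "ty": -3, "tz": 0, "yaw": -1.4, "claw": 8.5}, {"tx": 3, "ty": -3, "tz": 0, "yaw": -1.4, "claw": 8.5}, {"tx": 3, "ty": -3, "tz": 0, "yaw": -1.4, "claw": 8.5}, {"tx": 3, "ty": -3, "tz": 0, "yaw": -1.4, "claw": 8.5}, {"tx": 3, "ty": -3, "tz": 0, "yaw": -1.4, "claw": 8.5}, {"tx": 3, "ty": -3, "tz": 0, "yaw": -1.4, "claw": 8.5}, {"tx": 3, "ty": -3, "tz": 0, "yaw": -1.4, "claw": 8.5}, {"tx": 3, "ty": -3, "tz": 0, "yaw": -1.4, "claw": 8.5}, {"tx": 3, "ty": -3, "tz": 0, "yaw": -1.4, "claw": 8.5}, {"tx": 3, "ty": -3, "tz": 0, "yaw": -1.4, "claw": 8.5}, {"tx": 3, "ty": -3, "tz": 0, "yaw": -1.4, "claw": 8.5}, {"tx": 3, "ty": -3.5, "tz": 0, "yaw": -1.4, "claw": 8.5}, {"tx": 3, "ty": -3.5, "tz": 0, "yaw": -1.4, "claw": 8.5}, {"tx": 2.4, "ty": -3.5, "tz": 0, "yaw": -1.4, "claw": 8.5}, {"tx": 1, "ty": -1, "tz": 0, "yaw": 0, "claw": 8.5}, {"tx": 0, "ty": 0, "tz": 0, "yaw": 0, "claw": 8.5}, {"tx": 0, "ty": 0, "tz": 0, "yaw": 0, "claw": 8.5}]'

```text
time_s: 1.95
position: [0.5665, 0.0719, 0.2501]
tool_rot: [[-0.83, 0.558, -0.001], [0.558, 0.83, 0.0], [0.001, -0.0, -1.0]]
ft_force: [0.9, -0.7, -0.4]
grip_width: 0.0848
gripper_force: 0.0
```

```bash
cat > caps.py <<'E'
from meas import *
import sys
def caps(f,off=None):
    M,p,P,hsv=measure(f,0); Z=P[...,2]
    for n,zt,col in(('water',.135,(hsv[...,1]<70)&(hsv[...,2]>140)),('buffer',.109,(hsv[...,0]>95)&(hsv[...,0]<130)&(hsv[...,1]>110)),('stain',.091,hsv[...,2]<75)):
        if off: zt+=off
        m=(col&(abs(Z-zt)<.005)).astype(np.uint8); k,l,st,ce=cv2.connectedComponentsWithStats(m)
        if k<2: print(n,'none'); continue
        i=1+np.argmax(st[1:,4]); print(n,st[i],ce[i].round(1),P[l==i].mean(0).round(4),plane(M,[ce[i]],zt)[0].round(4),np.ptp(P[l==i],axis=0).round(3))
E
python3 - <<'E'
from caps import *
s=env.observe(); R=np.array(s['tool_rot']); print(s['time_s'],s['position'],s['ft_force'],'y axis deg',np.degrees(np.arctan2(R[1,1],R[0,1])))
snap('wrist','w2'); caps('w2')
E
```

```text
1.95 [0.56651671 0.07185351 0.25011481] [ 0.87117134 -0.72409052 -0.42439227] y axis deg 56.10073708273997
water [ 290  219   54   50 2046] [316.7 243.5] [0.5674 0.0704 0.1345] [0.5672 0.0705 0.135 ] [0.034 0.034 0.007]
buffer [ 352  301   41   39 1235] [371.7 320.2] [0.6503 0.0654 0.1084] [0.6499 0.0656 0.109 ] [0.032 0.031 0.007]
stain [251 295  32  30 753] [266.6 310. ] [ 0.6045 -0.0044  0.0905] [ 0.6043 -0.0042  0.091 ] [0.026 0.026 0.007]
```

View pics/w2.png

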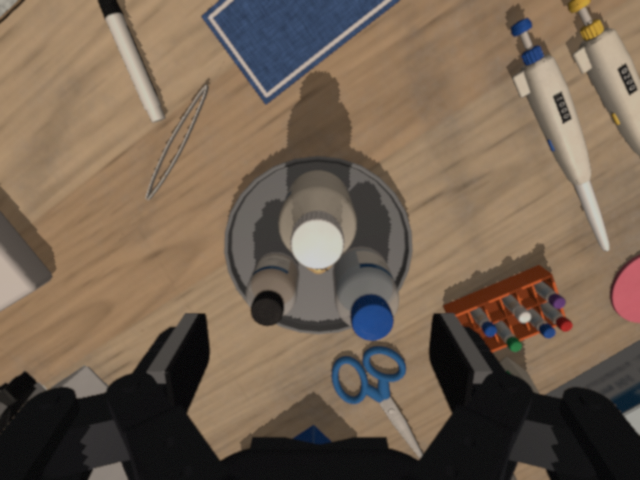

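The wrist view shows the white cap at (317,243), blue at (372,320) and black at (267,310). It agrees with the top view to within about 1 mm. Next I descend on the white-capped bottle and grip it.

Call:
servo_tool --newtons 40 --steps '[{"tx": 0.1, "ty": -0.15, "tz": 0, "yaw": 0, "claw": 8.5}, {"tx": 0, "ty": 0, "tz": -3, "yaw": 0, "claw": 8.5}, {"tx": 0, "ty": 0, "tz": -3, "yaw": 0, "claw": 8.5}, {"tx": 0, "ty": 0, "tz": -2.5, "yaw": 0, "claw": 8.5}, {"tx": 0, "ty": 0, "tz": -2, "yaw": 0, "claw": 8.5}, {"tx": 0, "ty": 0, "tz": -2, "yaw": 0, "claw": 8.5}, {"tx": 0, "ty": 0, "tz": -2, "yaw": 0, "claw": 8.5}, {"tx": 0, "ty": 0, "tz": -1, "yaw": 0, "claw": 8.5}, {"tx": 0, "ty": 0, "tz": 0, "yaw": 0, "claw": 8.5}, {"tx": 0, "ty": 0, "tz": 0, "yaw": 0, "claw": 5}, {"tx": 0, "ty": 0, "tz": 0, "yaw": 0, "claw": 5}, {"tx": 0, "ty": 0, "tz": 0, "yaw": 0, "claw": 5}, {"tx": 0, "ty": 0, "tz": 0, "yaw": 0, "claw": 5}, {"tx": 0, "ty": 0, "tz": 0, "yaw": 0, "claw": 5}, {"tx": 0, "ty": 0, "tz": 0, "yaw": 0, "claw": 5}]'

```text
time_s: 3.5
position: [0.5687, 0.0695, 0.0966]
tool_rot: [[-0.83, 0.558, 0.002], [0.558, 0.83, -0.0], [-0.002, 0.001, -1.0]]
ft_force: [-2.9, 0.6, 6.2]
grip_width: 0.0591
gripper_force: 42.7
```

Call:
servo_tool --steps '[{"tx": 0, "ty": 0, "tz": 0.5, "yaw": 0, "claw": 5}, {"tx": 0, "ty": 0, "tz": 1, "yaw": 0, "claw": 5}, {"tx": 0, "ty": 0, "tz": 1.5, "yaw": 0, "claw": 5}, {"tx": 0, "ty": 0, "tz": 2, "yaw": 0, "claw": 5}, {"tx": 0, "ty": 0, "tz": 2, "yaw": 0, "claw": 5}, {"tx": -0.5, "ty": 0.8, "tz": 2, "yaw": 0, "claw": 5}, {"tx": -1.2, "ty": 1.6, "tz": 0, "yaw": -5, "claw": 5}, {"tx": -1.5, "ty": 2, "tz": 0, "yaw": -5, "claw": 5}, {"tx": -1.5, "ty": 2, "tz": 0, "yaw": -5, "claw": 5}, {"tx": -1.5, "ty": 2, "tz": 0, "yaw": -5, "claw": 5}, {"tx": -1.5, "ty": 2, "tz": 0, "yaw": -5, "claw": 5}, {"tx": -1.5, "ty": 2.5, "tz": 0, "yaw": -5, "claw": 5}, {"tx": -1.5, "ty": 2.5, "tz": 0, "yaw": -5, "claw": 5}, {"tx": -1.5, "ty": 2, "tz": 0, "yaw": -5, "claw": 5}, {"tx": -1.5, "ty": 2, "tz": 0, "yaw": -5, "claw": 5}, {"tx": -1, "ty": 1.2, "tz": 0, "yaw": -5, "claw": 5}, {"tx": -0.4, "ty": 0.7, "tz": 0, "yaw": -5, "claw": 5}, {"tx": 0, "ty": 0, "tz": 0, "yaw": 0, "claw": 5}, {"tx": 0, "ty": 0, "tz": 0, "yaw": 0, "claw": 5}]'

```text
time_s: 5.4
position: [0.4172, 0.2824, 0.1856]
tool_rot: [[-0.021, 1.0, 0.0], [1.0, 0.021, -0.0], [-0.0, 0.0, -1.0]]
ft_force: [0.6, 0.1, -2.7]
grip_width: 0.0594
gripper_force: 43.7
```

Call:
servo_tool --steps '[{"tx": 0, "ty": 0, "tz": -1.5, "yaw": 0, "claw": 5}, {"tx": 0, "ty": 0, "tz": -2, "yaw": 0, "claw": 5}, {"tx": 0, "ty": 0, "tz": -2, "yaw": 0, "claw": 5}, {"tx": 0, "ty": 0, "tz": -1.5, "yaw": 0, "claw": 5}, {"tx": 0, "ty": 0, "tz": -1, "yaw": 0, "claw": 5}, {"tx": 0, "ty": 0, "tz": -0.5, "yaw": 0, "claw": 5}, {"tx": 0, "ty": 0, "tz": -0.4, "yaw": 0, "claw": 5}, {"tx": 0, "ty": 0, "tz": -0.2, "yaw": 0, "claw": 5}, {"tx": 0, "ty": 0, "tz": 0, "yaw": 0, "claw": 5}, {"tx": 0, "ty": 0, "tz": 0, "yaw": 0, "claw": 5}]'

```text
time_s: 6.4
position: [0.4173, 0.2826, 0.0947]
tool_rot: [[-0.019, 1.0, 0.001], [1.0, 0.019, 0.0], [0.0, 0.001, -1.0]]
ft_force: [-0.5, 0.0, -3.3]
grip_width: 0.0593
gripper_force: 43.8
```

Call:
servo_tool --steps '[{"tx": 0, "ty": 0, "tz": -0.15, "yaw": 0, "claw": 5}, {"tx": 0, "ty": 0, "tz": 0, "yaw": 0, "claw": 5}, {"tx": 0, "ty": 0, "tz": 0, "yaw": 0, "claw": 8}, {"tx": 0, "ty": 0, "tz": 0, "yaw": 0, "claw": 8}, {"tx": 0, "ty": 0, "tz": 0, "yaw": 0, "claw": 8}, {"tx": 0, "ty": 0, "tz": 0, "yaw": 0, "claw": 8}, {"tx": 0, "ty": 0, "tz": 1, "yaw": 0, "claw": 8}, {"tx": 0, "ty": 0, "tz": 2.5, "yaw": 0, "claw": 8}, {"tx": 0, "ty": 0, "tz": 3, "yaw": 0, "claw": 8}, {"tx": 0, "ty": 0, "tz": 3, "yaw": 0, "claw": 8}, {"tx": 0, "ty": 0, "tz": 1.5, "yaw": 0, "claw": 8}]'

```text
time_s: 7.5
position: [0.4177, 0.2828, 0.2061]
tool_rot: [[-0.019, 1.0, 0.004], [1.0, 0.019, 0.002], [0.001, 0.004, -1.0]]
ft_force: [0.1, 0.4, 0.0]
grip_width: 0.0801
gripper_force: 0.0
```

Call:
servo_tool --steps '[{"tx": 1.3, "ty": -1.2, "tz": 0, "yaw": 0, "claw": 8.5}, {"tx": 2.5, "ty": -2.5, "tz": 0, "yaw": -7, "claw": 8.5}, {"tx": 3, "ty": -3, "tz": 0, "yaw": -8, "claw": 8.5}, {"tx": 3, "ty": -3, "tz": 0, "yaw": -8, "claw": 8.5}, {"tx": 3, "ty": -3, "tz": 0, "yaw": -8, "claw": 8.5}, {"tx": 3, "ty": -3, "tz": 0, "yaw": -8, "claw": 8.5}, {"tx": 3, "ty": -2.5, "tz": 0, "yaw": -8, "claw": 8.5}, {"tx": 2.5, "ty": -2, "tz": 0, "yaw": -8, "claw": 8.5}, {"tx": 2, "ty": -1.5, "tz": 0, "yaw": -8, "claw": 8.5}, {"tx": 0, "ty": 0, "tz": 0, "yaw": -1.5, "claw": 8.5}, {"tx": 0, "ty": 0, "tz": 0, "yaw": 0, "claw": 8.5}, {"tx": 0, "ty": 0, "tz": 0, "yaw": 0, "claw": 8.5}]'

```text
time_s: 8.7
position: [0.6494, 0.0663, 0.2033]
tool_rot: [[0.893, 0.45, -0.0], [0.45, -0.893, 0.0], [-0.0, -0.0, -1.0]]
ft_force: [-0.2, 0.3, 0.2]
grip_width: 0.0849
gripper_force: 0.0
```

Run:
```python
from caps import *
s=env.observe(); R=np.array(s['tool_rot']); print(s['time_s'],s['position'],'y axis deg',np.degrees(np.arctan2(R[1,1],R[0,1])))
snap('wrist','w3'); caps('w3'); snap('top','t3'); caps('t3'); caps('t3',-.003)
```

```text
8.7 [0.64941994 0.06633076 0.20329721] y axis deg -63.282809757857336
water none
buffer [ 298  221   53   53 2194] [324.1 247.2] [0.654  0.0657 0.1089] [0.6541 0.0658 0.109 ] [0.032 0.032 0.007]
stain [ 364  319   38   36 1047] [382.6 336.4] [ 0.6076 -0.004   0.0909] [ 0.6077 -0.0039  0.091 ] [0.026 0.026 0.008]
water [165 290  17  17 180] [172.8 297.9] [0.4168 0.2843 0.1324] [0.4167 0.2836 0.135 ] [0.033 0.033 0.006]
buffer [276 181  12   4  31] [281.7 182.5] [0.6633 0.0627 0.1092] [0.6633 0.0627 0.109 ] [0.008 0.024 0.007]
stain [510 216  92   3 124] [559.6 216.8] [ 0.5844 -0.5464  0.0909] [ 0.5844 -0.5463  0.091 ] [0.003 0.199 0.01 ]
water [165 290  17  17 217] [173.  297.9] [0.4169 0.2842 0.1319] [0.4169 0.2841 0.132 ] [0.033 0.033 0.008]
buffer [276 181  12   4  25] [281.7 182.4] [0.6636 0.0627 0.1084] [0.6642 0.0629 0.106 ] [0.008 0.024 0.005]
stain [308 205  12  12  90] [313.5 210.6] [ 0.6042 -0.0057  0.0902] [ 0.6047 -0.0057  0.088 ] [0.024 0.024 0.009]
```

Call:
servo_tool --steps '[{"tx": 0.2, "ty": -0.1, "tz": 0, "yaw": 0, "claw": 8.5}, {"tx": 0, "ty": 0, "tz": -2, "yaw": 0, "claw": 8.5}, {"tx": 0, "ty": 0, "tz": -2.5, "yaw": 0, "claw": 8.5}, {"tx": 0, "ty": 0, "tz": -2.5, "yaw": 0, "claw": 8.5}, {"tx": 0, "ty": 0, "tz": -2, "yaw": 0, "claw": 8.5}, {"tx": 0, "ty": 0, "tz": -2, "yaw": 0, "claw": 8.5}, {"tx": 0, "ty": 0, "tz": -1.5, "yaw": 0, "claw": 8.5}, {"tx": 0, "ty": 0, "tz": -0.7, "yaw": 0, "claw": 8.5}, {"tx": 0, "ty": 0, "tz": 0, "yaw": 0, "claw": 8.5}, {"tx": 0, "ty": 0, "tz": 0, "yaw": 0, "claw": 5}, {"tx": 0, "ty": 0, "tz": 0, "yaw": 0, "claw": 5}, {"tx": 0, "ty": 0, "tz": 0, "yaw": 0, "claw": 5}, {"tx": 0, "ty": 0, "tz": 0, "yaw": 0, "claw": 5}, {"tx": 0, "ty": 0, "tz": 0, "yaw": 0, "claw": 5}, {"tx": 0, "ty": 0, "tz": 0, "yaw": 0, "claw": 5}]'

```text
time_s: 10.3
position: [0.6526, 0.0645, 0.072]
tool_rot: [[0.894, 0.447, 0.002], [0.447, -0.894, -0.0], [0.002, 0.001, -1.0]]
ft_force: [-0.5, -0.1, 6.2]
grip_width: 0.0554
gripper_force: 42.2
```

Call:
servo_tool --steps '[{"tx": 0, "ty": 0, "tz": 0.5, "yaw": 0, "claw": 5}, {"tx": 0, "ty": 0, "tz": 1, "yaw": 0, "claw": 5}, {"tx": 0, "ty": 0, "tz": 2, "yaw": 0, "claw": 5}, {"tx": 0, "ty": 0, "tz": 2.5, "yaw": 0, "claw": 5}, {"tx": 0, "ty": 0, "tz": 2, "yaw": 0, "claw": 5}, {"tx": -1, "ty": 0.6, "tz": 0, "yaw": 3.5, "claw": 5}, {"tx": -1.8, "ty": 1, "tz": 0, "yaw": 6, "claw": 5}, {"tx": -2, "ty": 1.2, "tz": 0, "yaw": 6, "claw": 5}, {"tx": -2.5, "ty": 1.5, "tz": 0, "yaw": 6, "claw": 5}, {"tx": -2.5, "ty": 1.5, "tz": 0, "yaw": 6, "claw": 5}, {"tx": -2.5, "ty": 1.5, "tz": 0, "yaw": 6, "claw": 5}, {"tx": -2.5, "ty": 1.5, "tz": 0, "yaw": 6, "claw": 5}, {"tx": -2.5, "ty": 1.5, "tz": 0, "yaw": 6, "claw": 5}, {"tx": -2.5, "ty": 1.5, "tz": 0, "yaw": 6, "claw": 5}, {"tx": -2, "ty": 1.2, "tz": 0, "yaw": 6, "claw": 5}, {"tx": -1, "ty": 0.6, "tz": 0, "yaw": 6, "claw": 5}, {"tx": -0.5, "ty": 0.3, "tz": 0, "yaw": 0, "claw": 5}, {"tx": 0, "ty": 0, "tz": 0, "yaw": 0, "claw": 5}, {"tx": 0, "ty": 0, "tz": 0, "yaw": 0, "claw": 5}]'

```text
time_s: 12.2
position: [0.4198, 0.2033, 0.1511]
tool_rot: [[0.001, 1.0, 0.001], [1.0, -0.001, 0.0], [0.0, 0.001, -1.0]]
ft_force: [0.2, -0.2, -0.8]
grip_width: 0.0548
gripper_force: 42.7
```

Call:
servo_tool --steps '[{"tx": 0, "ty": 0, "tz": -1.5, "yaw": 0, "claw": 5}, {"tx": 0, "ty": 0, "tz": -2, "yaw": 0, "claw": 5}, {"tx": 0, "ty": 0, "tz": -2, "yaw": 0, "claw": 5}, {"tx": 0, "ty": 0, "tz": -1, "yaw": 0, "claw": 5}, {"tx": 0, "ty": 0, "tz": -0.8, "yaw": 0, "claw": 5}, {"tx": 0, "ty": 0, "tz": -0.5, "yaw": 0, "claw": 5}, {"tx": 0, "ty": 0, "tz": -0.3, "yaw": 0, "claw": 5}, {"tx": 0, "ty": 0, "tz": 0, "yaw": 0, "claw": 5}, {"tx": 0, "ty": 0, "tz": 0, "yaw": 0, "claw": 5}]'

```text
time_s: 13.1
position: [0.4194, 0.2036, 0.0702]
tool_rot: [[-0.001, 1.0, 0.001], [1.0, 0.001, 0.0], [0.0, 0.001, -1.0]]
ft_force: [0.3, -0.5, -0.7]
grip_width: 0.0551
gripper_force: 42.6
```

Call:
servo_tool --steps '[{"tx": 0, "ty": 0, "tz": -0.1, "yaw": 0, "claw": 5}, {"tx": 0, "ty": 0, "tz": 0, "yaw": 0, "claw": 5}, {"tx": 0, "ty": 0, "tz": 0, "yaw": 0, "claw": 8}, {"tx": 0, "ty": 0, "tz": 0, "yaw": 0, "claw": 8}, {"tx": 0, "ty": 0, "tz": 0, "yaw": 0, "claw": 8}, {"tx": 0, "ty": 0, "tz": 0, "yaw": 0, "claw": 8}, {"tx": 0, "ty": 0, "tz": 1, "yaw": 0, "claw": 8}, {"tx": 0, "ty": 0, "tz": 2.5, "yaw": 0, "claw": 8}, {"tx": 0, "ty": 0, "tz": 3, "yaw": 0, "claw": 8}, {"tx": 0, "ty": 0, "tz": 3, "yaw": 0, "claw": 8}, {"tx": 0, "ty": 0, "tz": 2.5, "yaw": 0, "claw": 8}]'

```text
time_s: 14.2
position: [0.4191, 0.2036, 0.1912]
tool_rot: [[-0.001, 1.0, 0.002], [1.0, 0.001, 0.0], [0.0, 0.002, -1.0]]
ft_force: [0.1, -0.6, -0.5]
grip_width: 0.0797
gripper_force: 0.0
```

Call:
servo_tool --steps '[{"tx": 1.3, "ty": -1.5, "tz": 0, "yaw": 0, "claw": 8.5}, {"tx": 2.5, "ty": -3, "tz": 0, "yaw": -1, "claw": 8.5}, {"tx": 3, "ty": -3.3, "tz": 0, "yaw": -1, "claw": 8.5}, {"tx": 3, "ty": -3.3, "tz": 0, "yaw": -1, "claw": 8.5}, {"tx": 3, "ty": -3.3, "tz": 0, "yaw": -0.5, "claw": 8.5}, {"tx": 3, "ty": -3, "tz": 0, "yaw": 0, "claw": 8.5}, {"tx": 2, "ty": -2.4, "tz": 0, "yaw": 0, "claw": 8.5}, {"tx": 0.8, "ty": -1.1, "tz": 0, "yaw": 0, "claw": 8.5}, {"tx": 0, "ty": 0, "tz": 0, "yaw": 0, "claw": 8.5}, {"tx": 0, "ty": 0, "tz": 0, "yaw": 0, "claw": 8.5}]'

```text
time_s: 15.2
position: [0.6044, -0.0046, 0.1891]
tool_rot: [[0.059, 0.998, -0.001], [0.998, -0.059, 0.0], [0.0, -0.001, -1.0]]
ft_force: [-0.4, 0.7, 1.0]
grip_width: 0.0848
gripper_force: 0.0
```

Run:
```python
from caps import *
s=env.observe(); R=np.array(s['tool_rot']); print(s['time_s'],s['position'],'y axis deg',np.degrees(np.arctan2(R[1,1],R[0,1])))
snap('wrist','w4'); caps('w4'); snap('top','t4'); caps('t4',-.003)
```

```text
15.2 [ 0.60436485 -0.00456342  0.18910304] y axis deg -3.410023897851786
water none
buffer none
stain [ 300  230   43   42 1439] [320.9 250.9] [ 0.6058 -0.0044  0.0909] [ 0.6058 -0.0043  0.091 ] [0.026 0.026 0.007]
water [165 290  17  17 223] [173.2 297.8] [0.417  0.2837 0.1319] [0.417  0.2837 0.132 ] [0.033 0.033 0.01 ]
buffer [208 289  16  16 188] [215.3 296.5] [0.4195 0.2028 0.1062] [0.4195 0.2028 0.106 ] [0.031 0.032 0.01 ]
stain [514 119  17  43  86] [517.2 143.8] [ 0.7532 -0.4659  0.0881] [ 0.7531 -0.4659  0.088 ] [0.099 0.031 0.01 ]
```

View pics/t4.png

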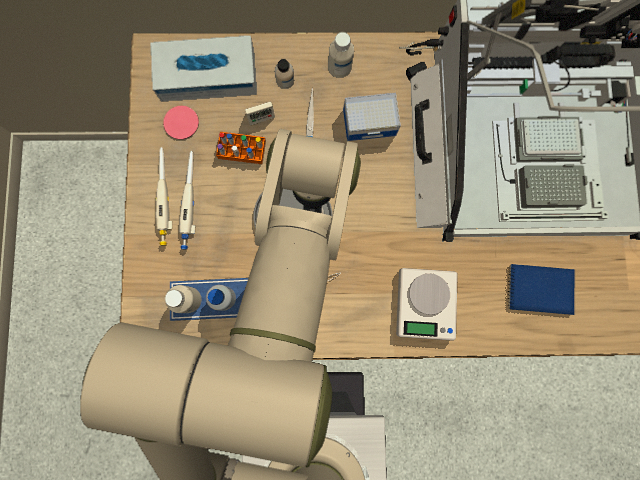

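The top view shows white (173,298) and blue (215,297) upright on the mat. The arm hovers over the black-capped bottle.

Call:
servo_tool --steps '[{"tx": 0.1, "ty": 0, "tz": 0, "yaw": 0, "claw": 8.5}, {"tx": 0, "ty": 0, "tz": -2, "yaw": 0, "claw": 8.5}, {"tx": 0, "ty": 0, "tz": -2.5, "yaw": 0, "claw": 8.5}, {"tx": 0, "ty": 0, "tz": -2.5, "yaw": 0, "claw": 8.5}, {"tx": 0, "ty": 0, "tz": -2, "yaw": 0, "claw": 8.5}, {"tx": 0, "ty": 0, "tz": -2, "yaw": 0, "claw": 8.5}, {"tx": 0, "ty": 0, "tz": -1.5, "yaw": 0, "claw": 8.5}, {"tx": 0, "ty": 0, "tz": -1, "yaw": 0, "claw": 8.5}, {"tx": 0, "ty": 0, "tz": 0, "yaw": 0, "claw": 8.5}, {"tx": 0, "ty": 0, "tz": 0, "yaw": 0, "claw": 4}, {"tx": 0, "ty": 0, "tz": 0, "yaw": 0, "claw": 4}, {"tx": 0, "ty": 0, "tz": 0, "yaw": 0, "claw": 4}, {"tx": 0, "ty": 0, "tz": 0, "yaw": 0, "claw": 4}, {"tx": 0, "ty": 0, "tz": 0, "yaw": 0, "claw": 4}, {"tx": 0, "ty": 0, "tz": 0, "yaw": 0, "claw": 4}, {"tx": 0, "ty": 0, "tz": 0, "yaw": 0, "claw": 4}]'

```text
time_s: 16.9
position: [0.6065, -0.0055, 0.0548]
tool_rot: [[0.06, 0.998, 0.002], [0.998, -0.06, -0.0], [-0.0, 0.002, -1.0]]
ft_force: [-0.6, -0.5, 6.0]
grip_width: 0.045
gripper_force: 40.8
```

Call:
servo_tool --steps '[{"tx": 0, "ty": 0, "tz": 0.5, "yaw": 0, "claw": 4}, {"tx": 0, "ty": 0, "tz": 1.5, "yaw": 0, "claw": 4}, {"tx": 0, "ty": 0, "tz": 2.5, "yaw": 0, "claw": 4}, {"tx": 0, "ty": 0, "tz": 2.5, "yaw": 0, "claw": 4}, {"tx": 0, "ty": 0, "tz": 2, "yaw": 0, "claw": 4}, {"tx": 0, "ty": 0, "tz": 1, "yaw": 0, "claw": 4}, {"tx": -1, "ty": 0.7, "tz": 0, "yaw": 0, "claw": 4}, {"tx": -2, "ty": 1.4, "tz": 0, "yaw": 0, "claw": 4}, {"tx": -2.4, "ty": 1.7, "tz": 0, "yaw": 1, "claw": 4}, {"tx": -2.4, "ty": 1.7, "tz": 0, "yaw": 1, "claw": 4}, {"tx": -2.4, "ty": 1.7, "tz": 0, "yaw": 1, "claw": 4}, {"tx": -2.4, "ty": 1.7, "tz": 0, "yaw": 0, "claw": 4}, {"tx": -2.4, "ty": 1.6, "tz": 0, "yaw": 0, "claw": 4}, {"tx": -2, "ty": 1.4, "tz": 0, "yaw": 0, "claw": 4}, {"tx": -1.4, "ty": 1, "tz": 0, "yaw": 0, "claw": 4}, {"tx": 0, "ty": 0, "tz": 0, "yaw": 0, "claw": 4}, {"tx": 0, "ty": 0, "tz": 0, "yaw": 0, "claw": 4}]'

```text
time_s: 18.6
position: [0.4227, 0.1234, 0.1539]
tool_rot: [[0.007, 1.0, 0.001], [1.0, -0.007, -0.0], [-0.0, 0.001, -1.0]]
ft_force: [0.1, -0.7, -0.5]
grip_width: 0.0449
gripper_force: 41.1
```

Call:
servo_tool --steps '[{"tx": 0, "ty": 0, "tz": -1.5, "yaw": 0, "claw": 4}, {"tx": 0, "ty": 0, "tz": -2.5, "yaw": 0, "claw": 4}, {"tx": 0, "ty": 0, "tz": -2.5, "yaw": 0, "claw": 4}, {"tx": 0, "ty": 0, "tz": -1.5, "yaw": 0, "claw": 4}, {"tx": 0, "ty": 0, "tz": -1, "yaw": 0, "claw": 4}, {"tx": 0, "ty": 0, "tz": -0.7, "yaw": 0, "claw": 4}, {"tx": 0, "ty": 0, "tz": -0.4, "yaw": 0, "claw": 4}, {"tx": 0, "ty": 0, "tz": 0, "yaw": 0, "claw": 4}, {"tx": 0, "ty": 0, "tz": 0, "yaw": 0, "claw": 4}]'

```text
time_s: 19.5
position: [0.4225, 0.1235, 0.0532]
tool_rot: [[0.008, 1.0, 0.001], [1.0, -0.008, 0.0], [0.0, 0.001, -1.0]]
ft_force: [0.8, 0.7, -1.7]
grip_width: 0.0451
gripper_force: 41.1
```

Call:
servo_tool --steps '[{"tx": 0, "ty": 0, "tz": -0.12, "yaw": 0, "claw": 4}, {"tx": 0, "ty": 0, "tz": 0, "yaw": 0, "claw": 4}, {"tx": 0, "ty": 0, "tz": 0, "yaw": 0, "claw": 7.5}, {"tx": 0, "ty": 0, "tz": 0, "yaw": 0, "claw": 7.5}, {"tx": 0, "ty": 0, "tz": 0, "yaw": 0, "claw": 7.5}, {"tx": 0, "ty": 0, "tz": 0, "yaw": 0, "claw": 7.5}, {"tx": 0, "ty": 0, "tz": 0, "yaw": 0, "claw": 7.5}, {"tx": 0, "ty": 0, "tz": 1, "yaw": 0, "claw": 7.5}, {"tx": 0, "ty": 0, "tz": 2.5, "yaw": 0, "claw": 7.5}, {"tx": 0, "ty": 0, "tz": 3, "yaw": 0, "claw": 7.5}, {"tx": 0, "ty": 0, "tz": 3, "yaw": 0, "claw": 7.5}, {"tx": 0, "ty": 0, "tz": 2.5, "yaw": 0, "claw": 7.5}]'

```text
time_s: 20.7
position: [0.4221, 0.1236, 0.174]
tool_rot: [[0.008, 1.0, 0.002], [1.0, -0.008, 0.0], [0.0, 0.002, -1.0]]
ft_force: [-0.3, 0.6, -0.3]
grip_width: 0.0749
gripper_force: 0.0
```

Call:
servo_tool --steps '[{"tx": 1.5, "ty": -0.7, "tz": 0, "yaw": 0, "claw": 7.5}, {"tx": 2.5, "ty": -1, "tz": 0, "yaw": 0, "claw": 7.5}, {"tx": 3, "ty": -1.3, "tz": 0, "yaw": 0, "claw": 7.5}, {"tx": 3, "ty": -1.3, "tz": 0, "yaw": 0, "claw": 7.5}, {"tx": 3, "ty": -1.3, "tz": 0, "yaw": 0, "claw": 7.5}, {"tx": 2.5, "ty": -1.1, "tz": 0, "yaw": 0, "claw": 7.5}, {"tx": 2, "ty": -0.9, "tz": 0, "yaw": 0, "claw": 7.5}, {"tx": 1, "ty": -0.4, "tz": 0, "yaw": 0, "claw": 7.5}, {"tx": 0, "ty": 0, "tz": 0, "yaw": 0, "claw": 7.5}, {"tx": 0, "ty": 0, "tz": 0, "yaw": 0, "claw": 7.5}]'

```text
time_s: 21.7
position: [0.6064, 0.044, 0.1718]
tool_rot: [[0.007, 1.0, -0.001], [1.0, -0.007, 0.0], [0.0, -0.001, -1.0]]
ft_force: [-0.3, 0.5, 0.4]
grip_width: 0.0746
gripper_force: 0.0
```

Run:
```python
from caps import *
s=env.observe(); R=np.array(s['tool_rot']); print(s['time_s'],s['position'],'y axis deg',np.degrees(np.arctan2(R[1,1],R[0,1])))
snap('wrist','w5'); snap('top','t5'); caps('t5',-.003)
M,p,P,hsv=measure('w5',0); Z=P[...,2]
D=np.hypot(P[...,0]-.608,P[...,1]-.043)
m=(D<.03)&(Z>.03)&(Z<.07); q=P[m]; print('weight pts',m.sum(),'zmax',q[:,2].max())
t=m&(Z>.049); print('top',t.sum(),P[t].mean(0).round(4),np.ptp(P[t],axis=0).round(3), np.argwhere(t).mean(0))
```

```text
21.7 [0.60635281 0.04396659 0.17179086] y axis deg -0.41928190595779885
water [165 290  17  17 224] [173.1 297.9] [0.4169 0.2838 0.1318] [0.4169 0.2838 0.132 ] [0.033 0.033 0.01 ]
buffer [208 289  12  16 138] [213.7 296.2] [0.4201 0.2063 0.1061] [0.4201 0.2063 0.106 ] [0.031 0.024 0.01 ]
stain [514 119  19  43  92] [517.5 143.8] [ 0.753  -0.4666  0.0883] [ 0.7529 -0.4668  0.088 ] [0.097 0.033 0.01 ]
weight pts 1350 zmax 0.05496285805810003
top 498 [0.6084 0.0444 0.052 ] [0.017 0.017 0.006] [239.42771084 321.79718876]
```

View pics/w5.png

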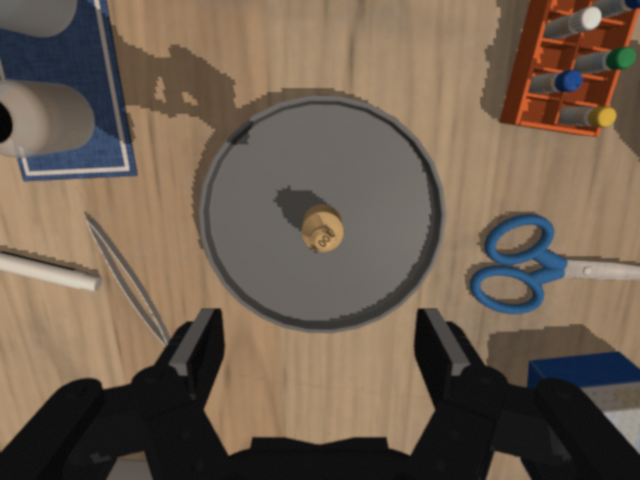

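The wrist view shows the tray holding only the weight, upright at (322,230), with the bottles on the mat at upper left. Next I grasp the weight.

Call:
servo_tool --newtons 40 --steps '[{"tx": 0.15, "ty": -0.05, "tz": 0, "yaw": 0, "claw": 7}, {"tx": 0, "ty": 0, "tz": -2, "yaw": 0, "claw": 7}, {"tx": 0, "ty": 0, "tz": -2.5, "yaw": 0, "claw": 7}, {"tx": 0, "ty": 0, "tz": -2.5, "yaw": 0, "claw": 7}, {"tx": 0, "ty": 0, "tz": -2, "yaw": 0, "claw": 7}, {"tx": 0, "ty": 0, "tz": -2, "yaw": 0, "claw": 7}, {"tx": 0, "ty": 0, "tz": -1.5, "yaw": 0, "claw": 6}, {"tx": 0, "ty": 0, "tz": -1, "yaw": 0, "claw": 5}, {"tx": 0, "ty": 0, "tz": -0.6, "yaw": 0, "claw": 5}, {"tx": 0, "ty": 0, "tz": 0, "yaw": 0, "claw": 5}, {"tx": 0, "ty": 0, "tz": 0, "yaw": 0, "claw": 4}, {"tx": 0, "ty": 0, "tz": 0, "yaw": 0, "claw": 2}, {"tx": 0, "ty": 0, "tz": 0, "yaw": 0, "claw": 2}, {"tx": 0, "ty": 0, "tz": 0, "yaw": 0, "claw": 2}, {"tx": 0, "ty": 0, "tz": 0, "yaw": 0, "claw": 2}, {"tx": 0, "ty": 0, "tz": 0, "yaw": 0, "claw": 2}]'

```text
time_s: 23.4
position: [0.609, 0.043, 0.0316]
tool_rot: [[0.008, 1.0, 0.001], [1.0, -0.008, -0.0], [-0.0, 0.001, -1.0]]
ft_force: [-1.1, 1.0, 6.4]
grip_width: 0.0283
gripper_force: 39.9
```

Call:
servo_tool --steps '[{"tx": 0, "ty": 0, "tz": 0.5, "yaw": 0, "claw": 2}, {"tx": 0, "ty": 0, "tz": 1.5, "yaw": 0, "claw": 2}, {"tx": 0, "ty": 0, "tz": 2.5, "yaw": 0, "claw": 2}, {"tx": 0, "ty": 0, "tz": 2.5, "yaw": 0, "claw": 2}, {"tx": -1.8, "ty": -0.5, "tz": 2.5, "yaw": 0, "claw": 2}, {"tx": -3, "ty": -2, "tz": 2, "yaw": 0, "claw": 2}, {"tx": -3, "ty": -3, "tz": 0.5, "yaw": 0, "claw": 2}, {"tx": -3, "ty": -3, "tz": 0, "yaw": 0, "claw": 2}, {"tx": -2, "ty": -3, "tz": 0, "yaw": 0, "claw": 2}, {"tx": -1.5, "ty": -3, "tz": 0, "yaw": 0, "claw": 2}, {"tx": -1, "ty": -3, "tz": 0, "yaw": 0, "claw": 2}, {"tx": -1, "ty": -3, "tz": 0, "yaw": 0, "claw": 2}, {"tx": -1, "ty": -3, "tz": 0, "yaw": 0, "claw": 2}, {"tx": -1, "ty": -3, "tz": 0, "yaw": 0, "claw": 2}, {"tx": -0.5, "ty": -2, "tz": 0, "yaw": 0, "claw": 2}, {"tx": 0, "ty": -2, "tz": 0, "yaw": 0, "claw": 2}, {"tx": 0, "ty": 0, "tz": 0, "yaw": 0, "claw": 2}, {"tx": 0, "ty": 0, "tz": 0, "yaw": 0, "claw": 2}]'

```text
time_s: 25.2
position: [0.4207, -0.2617, 0.1505]
tool_rot: [[0.008, 1.0, -0.0], [1.0, -0.008, 0.001], [0.001, -0.0, -1.0]]
ft_force: [0.3, 0.0, -1.3]
grip_width: 0.0283
gripper_force: 39.8
```

Run:
```python
from caps import *
s=env.observe(); print(s['time_s'],s['position'])
snap('wrist','w6')
M,p,P,hsv=measure('w6',0); X,Y,Z=P[...,0],P[...,1],P[...,2]
b=p.mean(2); D=np.hypot(X-.421,Y+.262)
m=((D<.055)&(abs(Z-.048)<.006)); 
q=P[m]; print(m.sum(),q.mean(0).round(4))
# pan plateau: above balance body
for lo in(.043,.045,.0465): 
    k=(D<.07)&(Z>lo)&(Z<.055); print(lo,k.sum(),[np.percentile(P[k][:,i],[1,99]).round(4).tolist() for i in(0,1)])
k=(D>.06)&(D<.075)&(Z>.02)&(Z<.06); print('body z',np.percentile(Z[k],[10,50,90]))
```

```text
25.2 [ 0.42073062 -0.26170086  0.15048377]
14217 [ 0.422  -0.2541  0.048 ]
0.043 14217 [[0.3796, 0.4644], [-0.2922, -0.2177]]
0.045 14199 [[0.3796, 0.4644], [-0.2922, -0.2177]]
0.0465 13996 [[0.3796, 0.4643], [-0.2922, -0.2179]]
body z [0.03607981 0.03802001 0.04049875]
```

View pics/w6.png

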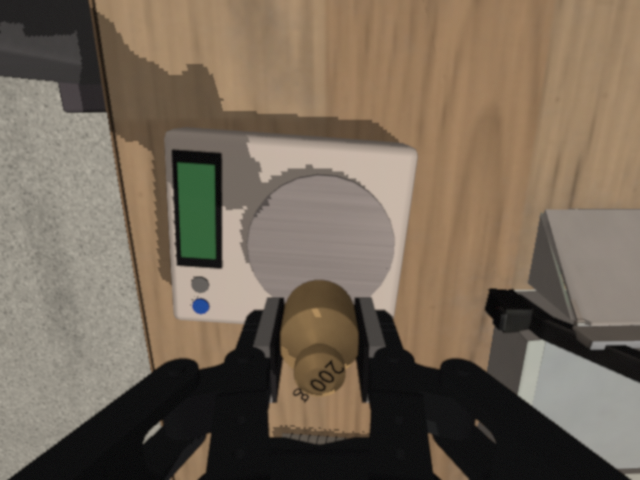

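The wrist view shows the weight upright in the jaws at (320,330) and the pan at about (322,240). The pan spans x 0.379–0.465 with its far edge at y −0.217, so its centre is about (0.422, −0.262). The TCP is over it.

Call:
servo_tool --steps '[{"tx": 0.1, "ty": 0, "tz": -1.5, "yaw": 0, "claw": 2}, {"tx": 0, "ty": 0, "tz": -2, "yaw": 0, "claw": 2}, {"tx": 0, "ty": 0, "tz": -1.5, "yaw": 0, "claw": 2}, {"tx": 0, "ty": 0, "tz": -1, "yaw": 0, "claw": 2}, {"tx": 0, "ty": 0, "tz": -0.8, "yaw": 0, "claw": 2}, {"tx": 0, "ty": 0, "tz": -0.5, "yaw": 0, "claw": 2}, {"tx": 0, "ty": 0, "tz": -0.2, "yaw": 0, "claw": 2}, {"tx": 0, "ty": 0, "tz": 0, "yaw": 0, "claw": 2}, {"tx": 0, "ty": 0, "tz": 0, "yaw": 0, "claw": 2}]'

```text
time_s: 26.15
position: [0.4218, -0.2621, 0.076]
tool_rot: [[0.008, 1.0, 0.001], [1.0, -0.008, -0.001], [-0.001, 0.001, -1.0]]
ft_force: [0.2, -0.2, -1.1]
grip_width: 0.0282
gripper_force: 39.8
```

Call:
servo_tool --steps '[{"tx": 0, "ty": 0, "tz": -0.15, "yaw": 0, "claw": 2}, {"tx": 0, "ty": 0, "tz": -0.1, "yaw": 0, "claw": 2}, {"tx": 0, "ty": 0, "tz": 0, "yaw": 0, "claw": 2}, {"tx": 0, "ty": 0, "tz": 0, "yaw": 0, "claw": 2}]'

```text
time_s: 26.55
position: [0.4217, -0.2621, 0.0736]
tool_rot: [[0.008, 1.0, 0.0], [1.0, -0.008, -0.001], [-0.001, 0.0, -1.0]]
ft_force: [-1.4, 0.8, 5.5]
grip_width: 0.0282
gripper_force: 40.5
```

In contact (+5.5 N). I release, rise and check.

Call:
servo_tool --steps '[{"tx": 0, "ty": 0, "tz": 0, "yaw": 0, "claw": 4}, {"tx": 0, "ty": 0, "tz": 0, "yaw": 0, "claw": 6}, {"tx": 0, "ty": 0, "tz": 0, "yaw": 0, "claw": 6}, {"tx": 0, "ty": 0, "tz": 0, "yaw": 0, "claw": 6}, {"tx": 0, "ty": 0, "tz": 0, "yaw": 0, "claw": 6}, {"tx": 0, "ty": 0, "tz": 1, "yaw": 0, "claw": 6}, {"tx": 0, "ty": 0, "tz": 2.5, "yaw": 0, "claw": 6}, {"tx": 0, "ty": 0, "tz": 3, "yaw": 0, "claw": 6}, {"tx": 0, "ty": 0, "tz": 3, "yaw": 0, "claw": 6}, {"tx": 0, "ty": 0, "tz": 2.5, "yaw": 0, "claw": 6}, {"tx": 0, "ty": 0, "tz": 0, "yaw": 0, "claw": 6}]'

```text
time_s: 27.65
position: [0.4225, -0.2628, 0.1969]
tool_rot: [[0.007, 1.0, 0.005], [1.0, -0.007, -0.005], [-0.005, 0.005, -1.0]]
ft_force: [-0.7, 0.1, -0.5]
grip_width: 0.0598
gripper_force: 0.0
```

Run:
```python
from caps import *
s=env.observe(); print(s['time_s'],s['position'])
snap('wrist','w7'); snap('top','t7'); caps('t7',-.003)
M,p,P,hsv=measure('w7',0); Z=P[...,2]; D=np.hypot(P[...,0]-.422,P[...,1]+.262)
t=(D<.06)&(Z>.085)&(Z<.11); print('weight top',t.sum(),P[t].mean(0).round(4),P[t].max(0).round(4),np.ptp(P[t],axis=0).round(3))
k=(D<.07)&(Z>.043)&(Z<.055); print('pan',[np.percentile(P[k][:,i],[.5,99.5]).round(4).tolist() for i in(0,1)])
M,p,P,hsv=measure('t7',0); Z=P[...,2]; X,Y=P[...,0],P[...,1]
t=(np.hypot(X-.42,Y-.125)<.04)&(abs(Z-.088)<.005)&(hsv[...,2]<75); print('stain',t.sum(),P[t].mean(0))
```

```text
27.65 [ 0.4225464  -0.26275503  0.19693761]
water [165 290  17  17 220] [173.2 297.9] [0.4168 0.2836 0.1318] [0.4168 0.2836 0.132 ] [0.033 0.033 0.009]
buffer [208 289  16  16 189] [215.3 296.5] [0.4194 0.2028 0.1062] [0.4194 0.2029 0.106 ] [0.032 0.032 0.009]
stain [249 289  12  13 119] [254.6 294.9] [0.4222 0.1226 0.0882] [0.4222 0.1226 0.088 ] [0.026 0.024 0.01 ]
weight top 614 [ 0.4218 -0.2603  0.0936] [ 0.4303 -0.253   0.0971] [0.017 0.017 0.011]
pan [[0.3775, 0.4654], [-0.3048, -0.2168]]
stain 119 [0.42222915 0.12256121 0.08821046]
```

View pics/t7.png

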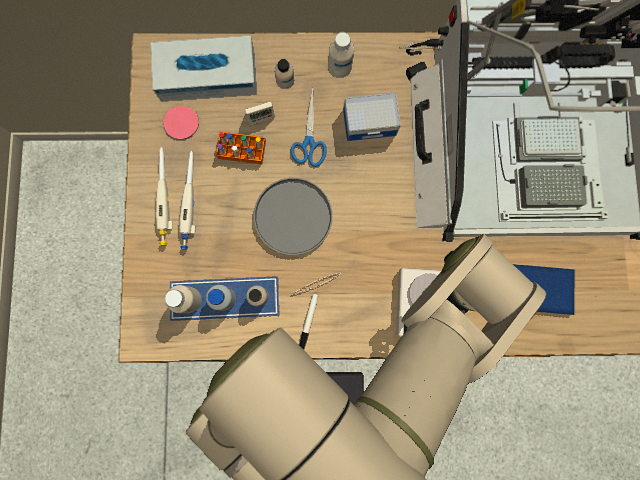

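The top view shows the three bottles on the mat at (173,298), (215,297) and (255,295), with the tray empty. The weight stands within 1 mm of the pan's centre with its top at z 0.097, so it is upright. Next is returning the bottles, black first.

Call:
servo_tool --steps '[{"tx": 0, "ty": 1.6, "tz": 0, "yaw": 0, "claw": 8}, {"tx": 0, "ty": 3, "tz": 0, "yaw": 0, "claw": 8}, {"tx": 0, "ty": 4, "tz": 0, "yaw": 0, "claw": 8}, {"tx": 0, "ty": 4, "tz": 0, "yaw": 0, "claw": 8}, {"tx": 0, "ty": 4, "tz": 0, "yaw": 0, "claw": 8}, {"tx": 0, "ty": 4, "tz": 0, "yaw": 0, "claw": 8}, {"tx": 0, "ty": 4, "tz": 0, "yaw": 0, "claw": 8}, {"tx": 0, "ty": 4, "tz": 0, "yaw": 0, "claw": 8}, {"tx": 0, "ty": 4, "tz": 0, "yaw": 0, "claw": 8}, {"tx": 0, "ty": 3, "tz": 0, "yaw": 0, "claw": 8}, {"tx": 0, "ty": 2, "tz": 0, "yaw": 0, "claw": 8}, {"tx": 0, "ty": 1, "tz": 0, "yaw": 0, "claw": 8}, {"tx": 0, "ty": 0, "tz": 0, "yaw": 0, "claw": 8}, {"tx": 0, "ty": 0, "tz": 0, "yaw": 0, "claw": 8}]'

```text
time_s: 29.15
position: [0.4214, 0.1236, 0.1928]
tool_rot: [[0.008, 1.0, -0.001], [1.0, -0.008, -0.0], [-0.0, -0.001, -1.0]]
ft_force: [1.2, 0.1, 0.5]
grip_width: 0.0804
gripper_force: 0.0
```

Call:
servo_tool --steps '[{"tx": 0.1, "ty": 0, "tz": -2, "yaw": 0, "claw": 8}, {"tx": 0, "ty": 0, "tz": -3, "yaw": 0, "claw": 8}, {"tx": 0, "ty": 0, "tz": -3, "yaw": 0, "claw": 8}, {"tx": 0, "ty": 0, "tz": -2.5, "yaw": 0, "claw": 8}, {"tx": 0, "ty": 0, "tz": -2, "yaw": 0, "claw": 8}, {"tx": 0, "ty": 0, "tz": -1, "yaw": 0, "claw": 8}, {"tx": 0, "ty": 0, "tz": -0.6, "yaw": 0, "claw": 8}, {"tx": 0, "ty": 0, "tz": 0, "yaw": 0, "claw": 8}, {"tx": 0, "ty": 0, "tz": 0, "yaw": 0, "claw": 4}, {"tx": 0, "ty": 0, "tz": 0, "yaw": 0, "claw": 4}, {"tx": 0, "ty": 0, "tz": 0, "yaw": 0, "claw": 4}, {"tx": 0, "ty": 0, "tz": 0, "yaw": 0, "claw": 4}, {"tx": 0, "ty": 0, "tz": 0, "yaw": 0, "claw": 4}, {"tx": 0, "ty": 0, "tz": 0, "yaw": 0, "claw": 4}, {"tx": 0, "ty": 0, "tz": 0, "yaw": 0, "claw": 4}]'

```text
time_s: 30.65
position: [0.423, 0.124, 0.0529]
tool_rot: [[0.007, 1.0, 0.002], [1.0, -0.007, -0.0], [-0.0, 0.002, -1.0]]
ft_force: [-1.2, -1.2, 3.9]
grip_width: 0.0453
gripper_force: 40.3
```

Call:
servo_tool --steps '[{"tx": 0, "ty": 0, "tz": 0.5, "yaw": 0, "claw": 4}, {"tx": 0, "ty": 0, "tz": 1.5, "yaw": 0, "claw": 4}, {"tx": 0, "ty": 0, "tz": 2.5, "yaw": 0, "claw": 4}, {"tx": 0, "ty": 0, "tz": 2.5, "yaw": 0, "claw": 4}, {"tx": 0, "ty": 0, "tz": 2, "yaw": 0, "claw": 4}, {"tx": 0, "ty": 0, "tz": 1, "yaw": 0, "claw": 4}, {"tx": 1, "ty": -0.7, "tz": 0, "yaw": 0, "claw": 4}, {"tx": 2, "ty": -1.4, "tz": 0, "yaw": -1, "claw": 4}, {"tx": 2.4, "ty": -1.7, "tz": 0, "yaw": -1, "claw": 4}, {"tx": 2.4, "ty": -1.7, "tz": 0, "yaw": -1, "claw": 4}, {"tx": 2.4, "ty": -1.7, "tz": 0, "yaw": 0, "claw": 4}, {"tx": 2.4, "ty": -1.7, "tz": 0, "yaw": 0, "claw": 4}, {"tx": 2.4, "ty": -1.7, "tz": 0, "yaw": 0, "claw": 4}, {"tx": 2, "ty": -1.4, "tz": 0, "yaw": 0, "claw": 4}, {"tx": 1.3, "ty": -0.9, "tz": 0, "yaw": 0, "claw": 4}, {"tx": 0, "ty": 0, "tz": 0, "yaw": 0, "claw": 4}, {"tx": 0, "ty": 0, "tz": 0, "yaw": 0, "claw": 4}]'

```text
time_s: 32.35
position: [0.6052, -0.0052, 0.1508]
tool_rot: [[0.06, 0.998, -0.002], [0.998, -0.06, 0.001], [0.0, -0.002, -1.0]]
ft_force: [-0.4, 1.0, -1.3]
grip_width: 0.0454
gripper_force: 41.1
```

Call:
servo_tool --steps '[{"tx": 0, "ty": 0, "tz": -1.5, "yaw": 0, "claw": 4}, {"tx": 0, "ty": 0, "tz": -2.5, "yaw": 0, "claw": 4}, {"tx": 0, "ty": 0, "tz": -2, "yaw": 0, "claw": 4}, {"tx": 0, "ty": 0, "tz": -1.5, "yaw": 0, "claw": 4}, {"tx": 0, "ty": 0, "tz": -1, "yaw": 0, "claw": 4}, {"tx": 0, "ty": 0, "tz": -0.7, "yaw": 0, "claw": 4}, {"tx": 0, "ty": 0, "tz": -0.3, "yaw": 0, "claw": 4}, {"tx": 0, "ty": 0, "tz": 0, "yaw": 0, "claw": 4}, {"tx": 0, "ty": 0, "tz": 0, "yaw": 0, "claw": 4}]'

```text
time_s: 33.25
position: [0.6059, -0.005, 0.0577]
tool_rot: [[0.06, 0.998, 0.001], [0.998, -0.06, -0.0], [-0.0, 0.001, -1.0]]
ft_force: [-0.5, 0.1, -0.8]
grip_width: 0.0452
gripper_force: 41.1
```

Call:
servo_tool --steps '[{"tx": 0, "ty": 0, "tz": -0.17, "yaw": 0, "claw": 4}, {"tx": 0, "ty": 0, "tz": 0, "yaw": 0, "claw": 4}, {"tx": 0, "ty": 0, "tz": 0, "yaw": 0, "claw": 4}, {"tx": 0, "ty": 0, "tz": 0, "yaw": 0, "claw": 8}, {"tx": 0, "ty": 0, "tz": 0, "yaw": 0, "claw": 8}, {"tx": 0, "ty": 0, "tz": 0, "yaw": 0, "claw": 8}, {"tx": 0, "ty": 0, "tz": 0, "yaw": 0, "claw": 8}, {"tx": 0, "ty": 0, "tz": 0, "yaw": 0, "claw": 8}, {"tx": 0, "ty": 0, "tz": 1, "yaw": 0, "claw": 8}, {"tx": 0, "ty": 0, "tz": 2.5, "yaw": 0, "claw": 8}, {"tx": 0, "ty": 0, "tz": 3.5, "yaw": 0, "claw": 8}, {"tx": 0, "ty": 0, "tz": 3.5, "yaw": 0, "claw": 8}, {"tx": 0, "ty": 0, "tz": 2.5, "yaw": 0, "claw": 8}, {"tx": 0, "ty": 0, "tz": 0.5, "yaw": 0, "claw": 8}]'

```text
time_s: 34.65
position: [0.6066, -0.0051, 0.1944]
tool_rot: [[0.06, 0.998, 0.006], [0.998, -0.06, -0.001], [-0.001, 0.006, -1.0]]
ft_force: [-0.1, -0.7, 0.2]
grip_width: 0.08
gripper_force: 0.0
```

Call:
servo_tool --steps '[{"tx": -1.3, "ty": 1.5, "tz": 0, "yaw": 0, "claw": 8.5}, {"tx": -2.5, "ty": 3, "tz": 0, "yaw": 1, "claw": 8.5}, {"tx": -3, "ty": 3.3, "tz": 0, "yaw": 1, "claw": 8.5}, {"tx": -3, "ty": 3.3, "tz": 0, "yaw": 1, "claw": 8.5}, {"tx": -3, "ty": 3.3, "tz": 0, "yaw": 0.5, "claw": 8.5}, {"tx": -3, "ty": 3, "tz": 0, "yaw": 0, "claw": 8.5}, {"tx": -2, "ty": 2.4, "tz": 0, "yaw": 0, "claw": 8.5}, {"tx": -0.9, "ty": 1, "tz": 0, "yaw": 0, "claw": 8.5}, {"tx": 0, "ty": 0, "tz": 0, "yaw": 0, "claw": 8.5}, {"tx": 0, "ty": 0, "tz": 0, "yaw": 0, "claw": 8.5}]'

```text
time_s: 35.65
position: [0.4194, 0.2025, 0.1903]
tool_rot: [[-0.001, 1.0, 0.0], [1.0, 0.001, -0.0], [-0.0, 0.0, -1.0]]
ft_force: [-0.1, 0.0, 0.2]
grip_width: 0.085
gripper_force: 0.0
```

Run:
```python
from caps import *
s=env.observe(); print(s['time_s'],s['position'])
snap('top','t8'); M,p,P,hsv=measure('t8',0); Z=P[...,2]
t=(np.hypot(P[...,0]-.605,P[...,1]+.005)<.05)&(Z>.07)&(Z<.1); print(t.sum(),Z[t].max() if t.any() else 0)
t&=hsv[...,2]<75; print('stain',t.sum(),P[t].mean(0))
```

```text
35.65 [0.4193608  0.20251601 0.19028214]
179 0.09878990912844454
stain 115 [ 0.60450316 -0.005682    0.09079617]
```

Call:
servo_tool --steps '[{"tx": 0, "ty": 0.1, "tz": -2, "yaw": 0, "claw": 8.5}, {"tx": 0, "ty": 0, "tz": -3, "yaw": 0, "claw": 8.5}, {"tx": 0, "ty": 0, "tz": -3, "yaw": 0, "claw": 8.5}, {"tx": 0, "ty": 0, "tz": -2.5, "yaw": 0, "claw": 8.5}, {"tx": 0, "ty": 0, "tz": -1, "yaw": 0, "claw": 8.5}, {"tx": 0, "ty": 0, "tz": -0.6, "yaw": 0, "claw": 8.5}, {"tx": 0, "ty": 0, "tz": 0, "yaw": 0, "claw": 8.5}, {"tx": 0, "ty": 0, "tz": 0, "yaw": 0, "claw": 5}, {"tx": 0, "ty": 0, "tz": 0, "yaw": 0, "claw": 5}, {"tx": 0, "ty": 0, "tz": 0, "yaw": 0, "claw": 5}, {"tx": 0, "ty": 0, "tz": 0, "yaw": 0, "claw": 5}, {"tx": 0, "ty": 0, "tz": 0, "yaw": 0, "claw": 5}, {"tx": 0, "ty": 0, "tz": 0, "yaw": 0, "claw": 5}]'

```text
time_s: 37.0
position: [0.4191, 0.2041, 0.0704]
tool_rot: [[-0.001, 1.0, 0.002], [1.0, 0.001, 0.0], [0.0, 0.002, -1.0]]
ft_force: [0.2, -0.4, 5.8]
grip_width: 0.0553
gripper_force: 41.3
```

Call:
servo_tool --steps '[{"tx": 0, "ty": 0, "tz": 0.5, "yaw": 0, "claw": 5}, {"tx": 0, "ty": 0, "tz": 1, "yaw": 0, "claw": 5}, {"tx": 0, "ty": 0, "tz": 2, "yaw": 0, "claw": 5}, {"tx": 0, "ty": 0, "tz": 2.5, "yaw": 0, "claw": 5}, {"tx": 0, "ty": 0, "tz": 2, "yaw": 0, "claw": 5}, {"tx": 1, "ty": -0.6, "tz": 0, "yaw": -3.5, "claw": 5}, {"tx": 1.8, "ty": -1, "tz": 0, "yaw": -6, "claw": 5}, {"tx": 2, "ty": -1.2, "tz": 0, "yaw": -6, "claw": 5}, {"tx": 2.5, "ty": -1.5, "tz": 0, "yaw": -6, "claw": 5}, {"tx": 2.5, "ty": -1.5, "tz": 0, "yaw": -6, "claw": 5}, {"tx": 2.5, "ty": -1.5, "tz": 0, "yaw": -6, "claw": 5}, {"tx": 2.5, "ty": -1.5, "tz": 0, "yaw": -6, "claw": 5}, {"tx": 2.5, "ty": -1.5, "tz": 0, "yaw": -6, "claw": 5}, {"tx": 2.5, "ty": -1.5, "tz": 0, "yaw": -6, "claw": 5}, {"tx": 2, "ty": -1.2, "tz": 0, "yaw": -6, "claw": 5}, {"tx": 1, "ty": -0.6, "tz": 0, "yaw": -6, "claw": 5}, {"tx": 0.5, "ty": -0.3, "tz": 0, "yaw": 0, "claw": 5}, {"tx": 0, "ty": 0, "tz": 0, "yaw": 0, "claw": 5}, {"tx": 0, "ty": 0, "tz": 0, "yaw": 0, "claw": 5}]'

```text
time_s: 38.9
position: [0.6511, 0.0655, 0.1497]
tool_rot: [[0.893, 0.449, -0.0], [0.449, -0.893, 0.0], [-0.0, -0.0, -1.0]]
ft_force: [-0.3, -0.6, -0.8]
grip_width: 0.0555
gripper_force: 42.7
```

Call:
servo_tool --steps '[{"tx": 0, "ty": 0, "tz": -1.5, "yaw": 0, "claw": 5}, {"tx": 0, "ty": 0, "tz": -2, "yaw": 0, "claw": 5}, {"tx": 0, "ty": 0, "tz": -1.7, "yaw": 0, "claw": 5}, {"tx": 0, "ty": 0, "tz": -1, "yaw": 0, "claw": 5}, {"tx": 0, "ty": 0, "tz": -0.7, "yaw": 0, "claw": 5}, {"tx": 0, "ty": 0, "tz": -0.4, "yaw": 0, "claw": 5}, {"tx": 0, "ty": 0, "tz": -0.2, "yaw": 0, "claw": 5}, {"tx": 0, "ty": 0, "tz": 0, "yaw": 0, "claw": 5}, {"tx": 0, "ty": 0, "tz": 0, "yaw": 0, "claw": 5}]'

```text
time_s: 39.8
position: [0.6519, 0.065, 0.075]
tool_rot: [[0.894, 0.447, 0.001], [0.447, -0.894, -0.0], [0.001, 0.0, -1.0]]
ft_force: [0.3, 0.2, -1.3]
grip_width: 0.0551
gripper_force: 42.7
```

Call:
servo_tool --steps '[{"tx": 0, "ty": 0, "tz": -0.17, "yaw": 0, "claw": 5}, {"tx": 0, "ty": 0, "tz": 0, "yaw": 0, "claw": 5}, {"tx": 0, "ty": 0, "tz": 0, "yaw": 0, "claw": 5}, {"tx": 0, "ty": 0, "tz": 0, "yaw": 0, "claw": 8}, {"tx": 0, "ty": 0, "tz": 0, "yaw": 0, "claw": 8}, {"tx": 0, "ty": 0, "tz": 0, "yaw": 0, "claw": 8}, {"tx": 0, "ty": 0, "tz": 0, "yaw": 0, "claw": 8}, {"tx": 0, "ty": 0, "tz": 1, "yaw": 0, "claw": 8}, {"tx": 0, "ty": 0, "tz": 2.5, "yaw": 0, "claw": 8}, {"tx": 0, "ty": 0, "tz": 3.5, "yaw": 0, "claw": 8}, {"tx": 0, "ty": 0, "tz": 3.5, "yaw": 0, "claw": 8}, {"tx": 0, "ty": 0, "tz": 2, "yaw": 0, "claw": 8}, {"tx": 0, "ty": 0, "tz": 0.5, "yaw": 0, "claw": 8}]'

```text
time_s: 41.1
position: [0.6523, 0.065, 0.2062]
tool_rot: [[0.894, 0.447, 0.006], [0.447, -0.894, -0.0], [0.005, 0.003, -1.0]]
ft_force: [-0.9, -0.7, 1.0]
grip_width: 0.0799
gripper_force: 0.0
```

Call:
servo_tool --steps '[{"tx": -1.4, "ty": 1.2, "tz": 0, "yaw": 0, "claw": 8.5}, {"tx": -2.5, "ty": 2.5, "tz": 0, "yaw": 7, "claw": 8.5}, {"tx": -3, "ty": 3, "tz": 0, "yaw": 8, "claw": 8.5}, {"tx": -3, "ty": 3, "tz": 0, "yaw": 8, "claw": 8.5}, {"tx": -3, "ty": 3, "tz": 0, "yaw": 8, "claw": 8.5}, {"tx": -3, "ty": 3, "tz": 0, "yaw": 8, "claw": 8.5}, {"tx": -3, "ty": 2.5, "tz": 0, "yaw": 8, "claw": 8.5}, {"tx": -2.5, "ty": 2, "tz": 0, "yaw": 8, "claw": 8.5}, {"tx": -2, "ty": 1.5, "tz": 0, "yaw": 8, "claw": 8.5}, {"tx": 0, "ty": 0, "tz": 0, "yaw": 0.5, "claw": 8.5}, {"tx": 0, "ty": 0, "tz": 0, "yaw": 0, "claw": 8.5}, {"tx": 0, "ty": 0, "tz": 0, "yaw": 0, "claw": 8.5}]'

```text
time_s: 42.3
position: [0.4183, 0.2815, 0.2024]
tool_rot: [[0.001, 1.0, -0.0], [1.0, -0.001, -0.0], [-0.0, -0.0, -1.0]]
ft_force: [-0.3, 0.4, -0.1]
grip_width: 0.0849
gripper_force: 0.0
```

Run:
```python
from caps import *
s=env.observe(); print(s['time_s'],s['position'])
snap('top','t9'); caps('t9')
```

```text
42.3 [0.4182887  0.28151193 0.20238706]
water [169 290  13  17 147] [175.  297.2] [0.4182 0.28   0.1324] [0.4181 0.2793 0.135 ] [0.033 0.026 0.007]
buffer [274 181  15  15 167] [280.7 188.3] [0.6504 0.065  0.1094] [0.6505 0.065  0.109 ] [0.032 0.031 0.01 ]
stain [308 204  12  13 106] [313.5 210. ] [ 0.6054 -0.0057  0.0913] [ 0.6054 -0.0057  0.091 ] [0.027 0.024 0.01 ]
```

Call:
servo_tool --steps '[{"tx": -0.05, "ty": 0.15, "tz": -2, "yaw": 0, "claw": 8.5}, {"tx": 0, "ty": 0, "tz": -2.5, "yaw": 0, "claw": 8.5}, {"tx": 0, "ty": 0, "tz": -2.5, "yaw": 0, "claw": 8.5}, {"tx": 0, "ty": 0, "tz": -2, "yaw": 0, "claw": 8.5}, {"tx": 0, "ty": 0, "tz": -1.2, "yaw": 0, "claw": 8.5}, {"tx": 0, "ty": 0, "tz": -0.6, "yaw": 0, "claw": 8.5}, {"tx": 0, "ty": 0, "tz": 0, "yaw": 0, "claw": 8.5}, {"tx": 0, "ty": 0, "tz": 0, "yaw": 0, "claw": 5}, {"tx": 0, "ty": 0, "tz": 0, "yaw": 0, "claw": 5}, {"tx": 0, "ty": 0, "tz": 0, "yaw": 0, "claw": 5}, {"tx": 0, "ty": 0, "tz": 0, "yaw": 0, "claw": 5}, {"tx": 0, "ty": 0, "tz": 0, "yaw": 0, "claw": 5}, {"tx": 0, "ty": 0, "tz": 0, "yaw": 0, "claw": 5}]'

```text
time_s: 43.65
position: [0.4175, 0.2836, 0.0956]
tool_rot: [[-0.001, 1.0, 0.002], [1.0, 0.001, 0.0], [0.0, 0.002, -1.0]]
ft_force: [-1.2, -0.7, 5.8]
grip_width: 0.0593
gripper_force: 43.0
```

Call:
servo_tool --steps '[{"tx": 0, "ty": 0, "tz": 0.5, "yaw": 0, "claw": 5}, {"tx": 0, "ty": 0, "tz": 1, "yaw": 0, "claw": 5}, {"tx": 0, "ty": 0, "tz": 1.5, "yaw": 0, "claw": 5}, {"tx": 0, "ty": 0, "tz": 2, "yaw": 0, "claw": 5}, {"tx": 0, "ty": 0, "tz": 2, "yaw": 0, "claw": 5}, {"tx": 0.5, "ty": -0.8, "tz": 2, "yaw": 0, "claw": 5}, {"tx": 1.2, "ty": -1.7, "tz": 0, "yaw": 5, "claw": 5}, {"tx": 1.5, "ty": -2, "tz": 0, "yaw": 5, "claw": 5}, {"tx": 1.5, "ty": -2, "tz": 0, "yaw": 5, "claw": 5}, {"tx": 1.5, "ty": -2, "tz": 0, "yaw": 5, "claw": 5}, {"tx": 1.5, "ty": -2, "tz": 0, "yaw": 5, "claw": 5}, {"tx": 1.5, "ty": -2.5, "tz": 0, "yaw": 5, "claw": 5}, {"tx": 1.5, "ty": -2.5, "tz": 0, "yaw": 5, "claw": 5}, {"tx": 1.5, "ty": -2, "tz": 0, "yaw": 5, "claw": 5}, {"tx": 1.5, "ty": -2, "tz": 0, "yaw": 5, "claw": 5}, {"tx": 0.9, "ty": -1.2, "tz": 0, "yaw": 5, "claw": 5}, {"tx": 0.5, "ty": -0.7, "tz": 0, "yaw": 5, "claw": 5}, {"tx": 0, "ty": 0, "tz": 0, "yaw": 1, "claw": 5}, {"tx": 0, "ty": 0, "tz": 0, "yaw": 0, "claw": 5}, {"tx": 0, "ty": 0, "tz": 0, "yaw": 0, "claw": 5}]'

```text
time_s: 45.65
position: [0.5677, 0.0701, 0.1849]
tool_rot: [[-0.829, 0.559, -0.0], [0.559, 0.829, 0.0], [0.0, -0.0, -1.0]]
ft_force: [0.3, 0.6, -3.2]
grip_width: 0.0595
gripper_force: 43.8
```

Call:
servo_tool --steps '[{"tx": 0, "ty": 0, "tz": -1.5, "yaw": 0, "claw": 5}, {"tx": 0, "ty": 0, "tz": -2, "yaw": 0, "claw": 5}, {"tx": 0, "ty": 0, "tz": -2, "yaw": 0, "claw": 5}, {"tx": 0, "ty": 0, "tz": -1.2, "yaw": 0, "claw": 5}, {"tx": 0, "ty": 0, "tz": -0.8, "yaw": 0, "claw": 5}, {"tx": 0, "ty": 0, "tz": -0.5, "yaw": 0, "claw": 5}, {"tx": 0, "ty": 0, "tz": -0.3, "yaw": 0, "claw": 5}, {"tx": 0, "ty": 0, "tz": 0, "yaw": 0, "claw": 5}, {"tx": 0, "ty": 0, "tz": 0, "yaw": 0, "claw": 5}]'

```text
time_s: 46.55
position: [0.5684, 0.0695, 0.1022]
tool_rot: [[-0.83, 0.558, 0.001], [0.558, 0.83, -0.0], [-0.001, 0.0, -1.0]]
ft_force: [0.8, 1.1, -3.2]
grip_width: 0.0592
gripper_force: 43.8
```

Contact is expected at about 0.0986, so I go down 3.5 mm more, then release and rise clear.

Call:
servo_tool --steps '[{"tx": 0, "ty": 0, "tz": -0.2, "yaw": 0, "claw": 5}, {"tx": 0, "ty": 0, "tz": -0.15, "yaw": 0, "claw": 5}, {"tx": 0, "ty": 0, "tz": 0, "yaw": 0, "claw": 5}, {"tx": 0, "ty": 0, "tz": 0, "yaw": 0, "claw": 5}, {"tx": 0, "ty": 0, "tz": 0, "yaw": 0, "claw": 8}, {"tx": 0, "ty": 0, "tz": 0, "yaw": 0, "claw": 8}, {"tx": 0, "ty": 0, "tz": 0, "yaw": 0, "claw": 8}, {"tx": 0, "ty": 0, "tz": 0, "yaw": 0, "claw": 8}, {"tx": 0, "ty": 0, "tz": 0, "yaw": 0, "claw": 8}, {"tx": 0, "ty": 0, "tz": 1, "yaw": 0, "claw": 8}, {"tx": 0, "ty": 0, "tz": 2.5, "yaw": 0, "claw": 8}, {"tx": 0, "ty": 0, "tz": 3.5, "yaw": 0, "claw": 8}, {"tx": 0, "ty": 0, "tz": 3.5, "yaw": 0, "claw": 8}, {"tx": 0, "ty": 0, "tz": 3, "yaw": 0, "claw": 8}, {"tx": -1, "ty": 2, "tz": 1, "yaw": 0, "claw": 8}, {"tx": -2, "ty": 4, "tz": 0, "yaw": 0, "claw": 8}, {"tx": -2, "ty": 4, "tz": 0, "yaw": 0, "claw": 8}, {"tx": -2, "ty": 4, "tz": 0, "yaw": 0, "claw": 8}, {"tx": -2, "ty": 4, "tz": 0, "yaw": 0, "claw": 8}, {"tx": -1, "ty": 2, "tz": 0, "yaw": 0, "claw": 8}]'

```text
time_s: 48.55
position: [0.4662, 0.272, 0.2442]
tool_rot: [[-0.831, 0.556, 0.001], [0.556, 0.831, 0.001], [-0.0, 0.001, -1.0]]
ft_force: [-0.1, -0.3, 0.4]
grip_width: 0.08
gripper_force: 0.0
```

Call:
servo_tool --steps '[{"tx": -1, "ty": 3, "tz": 0, "yaw": 0, "claw": 8}, {"tx": -1, "ty": 3, "tz": 0, "yaw": 0, "claw": 8}, {"tx": 0, "ty": 0, "tz": 0, "yaw": 0, "claw": 8}, {"tx": 0, "ty": 0, "tz": 0, "yaw": 0, "claw": 8}, {"tx": 0, "ty": 0, "tz": 0, "yaw": 0, "claw": 8}]'

```text
time_s: 49.05
position: [0.4484, 0.3288, 0.2436]
tool_rot: [[-0.829, 0.559, 0.0], [0.559, 0.829, -0.0], [-0.0, 0.0, -1.0]]
ft_force: [0.4, -0.5, -0.6]
grip_width: 0.0803
gripper_force: 0.0
```

Run:
```python
from caps import *
s=env.observe(); print(s['time_s'],s['position'],s['ft_force'])
snap('top','t10'); caps('t10')
M,p,P,hsv=measure('t10',0); Z=P[...,2]; D=np.hypot(P[...,0]-.422,P[...,1]+.262)
t=(D<.05)&(Z>.08)&(Z<.11); print('weight top',t.sum(),P[t].mean(0).round(4),Z[t].max())
```

```text
49.05 [0.44844171 0.32877443 0.24355188] [ 0.44246549 -0.54986168 -0.56700551]
water [270 216  17  16 211] [278.1 223.6] [0.5682 0.0689 0.1351] [0.5682 0.0689 0.135 ] [0.033 0.034 0.01 ]
buffer [274 181  15  16 173] [280.9 188.3] [0.6503 0.0645 0.1093] [0.6503 0.0646 0.109 ] [0.032 0.03  0.009]
stain [510 216  91   3 119] [558.5 216.8] [ 0.5843 -0.5437  0.0913] [ 0.5843 -0.5438  0.091 ] [0.004 0.199 0.01 ]
weight top 65 [ 0.422  -0.2605  0.0926] 0.09907588794820721
```

View pics/t10.png

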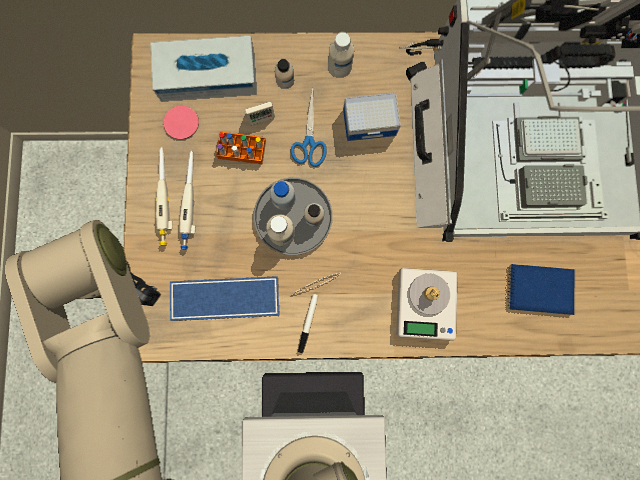

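The top view shows all three bottles upright on the tray at (278,224), (281,188) and (314,211), in their starting spots. The weight stands mid-pan at (431,293) and the arm is clear of everything.

```bash
python3 -c "
from rig import env
print(env.close_job())"
```

```text
the job is handed in; nothing more can be done
None
```

The job is handed in; by the last camera check the weight stood about 1 mm from the pan's centre and all three bottles were upright within about 2 mm of their starting spots (the hand-in returned no verdict).

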